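# Stage a still life on the display turntable

### The job

Set up the still life on the motorised display turntable: switch its isolator off, move the open glass jar from the disc onto the cork mat, and stack all the wooden risers that are there in the middle of the disc, largest at the bottom, lying square with their long sides parallel and centred so that none overhangs the one below. Then stand the lidded paint jar upright in the middle of the top riser and, last, switch the isolator on again; leave the big paint tube and the tape roll alone.

Things in the scene. Friction and masses are not known exactly. Their poses are not given: they have to be found in the camera images.
- handle (a joint): angle of the isolator's toggle handle: 0 = off (leaning 40 degrees to the isolator's -x, the end with the short black cable gland), 1.4 rad = on (leaning 40 degrees to +x, the end with the round steel stud). Its weighted bar makes it fall over from the upright (0.7 rad) to the nearer end and rest there; about 2 N at the bar starts it
- isolator_pivot (a point): pivot of the handle, 54 mm above the bench, over the middle of the isolator (grey box 96 x 64 mm in x and y, 47 mm high, fixed). Axes: x level from off end to on end, y along the pivot, z up. Handle: flat steel stem 14 mm wide with a black cross bar (14 mm thick, 52 mm long along y) 64 mm from the pivot; can be pushed over with shut fingers
- handle_bar (a point): middle of the handle's black cross bar, moves with the handle (41 mm to the off or on side of the pivot and 49 mm above it at the two ends)
- disc_centre (a point): centre of the top of the turntable's round plywood disc, 170 mm in diameter, 34 mm above the bench, on a black foot. The turntable is fixed and its disc, held by its gearing, does not turn by hand. A drawer chest 200 mm high stands about 150 mm behind its centre
- mat_top (a point): centre of the top of the square cork mat, 100 x 100 x 5 mm, fixed to the bench
- riser_large_centre (a point): centre (half-way up, 18 mm) of the large pale wooden riser, 126 mm along x, 104 mm along y, 36 mm high (z), about 260 g; both faces alike, either may be up. Two finger pockets go right through it, each 28 mm (x) by 40 mm (y), beside a central web 14 mm thick in x, 40 mm long in y, full height: pinch the web from above, closing along x, fingers 28 to 32 mm apart on entry. May be absent.
- riser_medium_centre (a point): centre (half-way up, 18 mm) of the medium pale wooden riser, 104 mm along x, 82 mm along y, 36 mm high (z), about 170 g; both faces alike, either may be up. Two finger pockets go right through it, each 28 mm (x) by 40 mm (y), beside a central web 14 mm thick in x, 40 mm long in y, full height: pinch the web from above, closing along x, fingers 28 to 32 mm apart on entry. May be absent.
- riser_small_centre (a point): centre (half-way up, 18 mm) of the small pale wooden riser, 82 mm along x, 60 mm along y, 36 mm high (z), about 100 g; both faces alike, either may be up. Two finger pockets go right through it, each 28 mm (x) by 40 mm (y), beside a central web 14 mm thick in x, 40 mm long in y, full height: pinch the web from above, closing along x, fingers 28 to 32 mm apart on entry. May be absent.
- paint_jar_centre (a point): centre (33 mm above the underside) of the round plastic paint jar with a black lid, 58 mm in diameter, 66 mm high, z up; starts upright on the bench; the lid stays on; grasp round the body
- glass_jar_centre (a point): centre (37 mm above the underside) of the small open glass jar with some dried medium in it, 62 mm in diameter, 74 mm high, z up; starts upright on the turntable's disc; grasp round the body
- riser_large: the large riser as a whole, origin 18 mm from its centre along its -z
- riser_medium: the medium riser as a whole, origin 18 mm from its centre along its -z
- riser_small: the small riser as a whole, origin 18 mm from its centre along its -z
- paint_jar: the paint jar as a whole, origin at the middle of its underside
- glass_jar: the glass jar as a whole, origin at the middle of its underside
- tube_black: bystander: large paint tube 55 x 183 x 41 mm with a black band, lying on the bench, origin under its middle; leave alone
- masking_roll: bystander: roll of masking tape 100 mm in diameter, 25 mm high, lying flat, origin under its middle; leave alone

How it is judged:
On the way, in this order (a step that is already met when the one before it is completed fails the run):
1. the isolator is switched off (value of joint handle below 0.2 rad), for 0.2 s.
2. with the isolator off, the glass jar stands upright on the cork mat (horizontal distance between glass_jar_centre and mat_top below 0.04 m and height (world z) of glass_jar_centre below 0.052 m and angle between glass_jar_centre's own z axis and vertical below 0.1 rad and value of joint handle below 0.2 rad), for 0.2 s.
3. with the isolator off, the risers are stacked largest first on the disc and the paint jar stands on the top one (horizontal distance between each of riser_large_centre, riser_medium_centre, riser_small_centre and disc_centre below 0.02 m and (angle between riser_large_centre's own z axis and vertical below 0.06 rad or angle between riser_large_centre's own z axis and vertical above 3.08 rad) and height (world z) of each of riser_large_centre, riser_medium_centre, riser_small_centre above 0.045 m and (angle between riser_medium_centre's own z axis and vertical below 0.06 rad or angle between riser_medium_centre's own z axis and vertical above 3.08 rad) and (angle between riser_small_centre's own z axis and vertical below 0.06 rad or angle between riser_small_centre's own z axis and vertical above 3.08 rad) and x of riser_medium_centre in the frame of riser_large_centre between -0.015 and 0.015 m and y of riser_medium_centre in the frame of riser_large_centre between -0.015 and 0.015 m and ((angle between riser_large_centre's own z axis and vertical below 0.06 rad and z of riser_medium_centre in the frame of riser_large_centre above 0.03 m) or (angle between riser_large_centre's own z axis and vertical above 3.08 rad and z of riser_medium_centre in the frame of riser_large_centre below -0.03 m)) and angle between the x axis of each of riser_medium_centre, riser_small_centre and the x axis of riser_large_centre, either way round below 0.17 rad and x of riser_small_centre in the frame of riser_large_centre between -0.015 and 0.015 m and y of riser_small_centre in the frame of riser_large_centre between -0.015 and 0.015 m and ((angle between riser_large_centre's own z axis and vertical below 0.06 rad and z of riser_small_centre in the frame of riser_large_centre above 0.03 m) or (angle between riser_large_centre's own z axis and vertical above 3.08 rad and z of riser_small_centre in the frame of riser_large_centre below -0.03 m)) and x of riser_small_centre in the frame of riser_medium_centre between -0.015 and 0.015 m and y of riser_small_centre in the frame of riser_medium_centre between -0.015 and 0.015 m and ((angle between riser_medium_centre's own z axis and vertical below 0.06 rad and z of riser_small_centre in the frame of riser_medium_centre above 0.03 m) or (angle between riser_medium_centre's own z axis and vertical above 3.08 rad and z of riser_small_centre in the frame of riser_medium_centre below -0.03 m)) and angle between the x axis of riser_small_centre and the x axis of riser_medium_centre, either way round below 0.17 rad and angle between paint_jar_centre's own z axis and vertical below 0.08 rad and horizontal distance between paint_jar_centre and riser_large_centre below 0.022 m and ((angle between riser_large_centre's own z axis and vertical below 0.06 rad and z of paint_jar_centre in the frame of riser_large_centre above 0.045 m) or (angle between riser_large_centre's own z axis and vertical above 3.08 rad and z of paint_jar_centre in the frame of riser_large_centre below -0.045 m)) and horizontal distance between paint_jar_centre and riser_medium_centre below 0.022 m and ((angle between riser_medium_centre's own z axis and vertical below 0.06 rad and z of paint_jar_centre in the frame of riser_medium_centre above 0.045 m) or (angle between riser_medium_centre's own z axis and vertical above 3.08 rad and z of paint_jar_centre in the frame of riser_medium_centre below -0.045 m)) and horizontal distance between paint_jar_centre and riser_small_centre below 0.022 m and ((angle between riser_small_centre's own z axis and vertical below 0.06 rad and z of paint_jar_centre in the frame of riser_small_centre above 0.045 m) or (angle between riser_small_centre's own z axis and vertical above 3.08 rad and z of paint_jar_centre in the frame of riser_small_centre below -0.045 m)) and value of joint handle below 0.2 rad), for 0.2 s.
4. the isolator is switched on (value of joint handle above 1.2 rad), for 0.2 s.
At the end, for the whole second after the job is handed in: Handle on (>1.2 rad). Glass jar upright, within 40 mm of the mat's centre. Risers flat on the disc, largest lowest, within 20 mm of its centre, and 15 mm in x and y and 10 degrees of those below. Paint jar upright on the top riser, within 22 mm of every riser's centre. All at rest (value of joint handle above 1.2 rad and horizontal distance between glass_jar_centre and mat_top below 0.04 m and height (world z) of glass_jar_centre below 0.052 m and angle between glass_jar_centre's own z axis and vertical below 0.1 rad and horizontal distance between each of riser_large_centre, riser_medium_centre, riser_small_centre and disc_centre below 0.02 m and (angle between riser_large_centre's own z axis and vertical below 0.06 rad or angle between riser_large_centre's own z axis and vertical above 3.08 rad) and height (world z) of each of riser_large_centre, riser_medium_centre, riser_small_centre above 0.045 m and (angle between riser_medium_centre's own z axis and vertical below 0.06 rad or angle between riser_medium_centre's own z axis and vertical above 3.08 rad) and (angle between riser_small_centre's own z axis and vertical below 0.06 rad or angle between riser_small_centre's own z axis and vertical above 3.08 rad) and x of riser_medium_centre in the frame of riser_large_centre between -0.015 and 0.015 m and y of riser_medium_centre in the frame of riser_large_centre between -0.015 and 0.015 m and ((angle between riser_large_centre's own z axis and vertical below 0.06 rad and z of riser_medium_centre in the frame of riser_large_centre above 0.03 m) or (angle between riser_large_centre's own z axis and vertical above 3.08 rad and z of riser_medium_centre in the frame of riser_large_centre below -0.03 m)) and angle between the x axis of each of riser_medium_centre, riser_small_centre and the x axis of riser_large_centre, either way round below 0.17 rad and x of riser_small_centre in the frame of riser_large_centre between -0.015 and 0.015 m and y of riser_small_centre in the frame of riser_large_centre between -0.015 and 0.015 m and ((angle between riser_large_centre's own z axis and vertical below 0.06 rad and z of riser_small_centre in the frame of riser_large_centre above 0.03 m) or (angle between riser_large_centre's own z axis and vertical above 3.08 rad and z of riser_small_centre in the frame of riser_large_centre below -0.03 m)) and x of riser_small_centre in the frame of riser_medium_centre between -0.015 and 0.015 m and y of riser_small_centre in the frame of riser_medium_centre between -0.015 and 0.015 m and ((angle between riser_medium_centre's own z axis and vertical below 0.06 rad and z of riser_small_centre in the frame of riser_medium_centre above 0.03 m) or (angle between riser_medium_centre's own z axis and vertical above 3.08 rad and z of riser_small_centre in the frame of riser_medium_centre below -0.03 m)) and angle between the x axis of riser_small_centre and the x axis of riser_medium_centre, either way round below 0.17 rad and angle between paint_jar_centre's own z axis and vertical below 0.08 rad and horizontal distance between paint_jar_centre and riser_large_centre below 0.022 m and ((angle between riser_large_centre's own z axis and vertical below 0.06 rad and z of paint_jar_centre in the frame of riser_large_centre above 0.045 m) or (angle between riser_large_centre's own z axis and vertical above 3.08 rad and z of paint_jar_centre in the frame of riser_large_centre below -0.045 m)) and horizontal distance between paint_jar_centre and riser_medium_centre below 0.022 m and ((angle between riser_medium_centre's own z axis and vertical below 0.06 rad and z of paint_jar_centre in the frame of riser_medium_centre above 0.045 m) or (angle between riser_medium_centre's own z axis and vertical above 3.08 rad and z of paint_jar_centre in the frame of riser_medium_centre below -0.045 m)) and horizontal distance between paint_jar_centre and riser_small_centre below 0.022 m and ((angle between riser_small_centre's own z axis and vertical below 0.06 rad and z of paint_jar_centre in the frame of riser_small_centre above 0.045 m) or (angle between riser_small_centre's own z axis and vertical above 3.08 rad and z of paint_jar_centre in the frame of riser_small_centre below -0.045 m)) and linear speed of each of riser_large, riser_medium, riser_small, paint_jar, glass_jar below 0.02 m/s); the robot touches nothing.
It fails at once if a bystander (the black-banded paint tube or the tape roll) is pushed more than 40 mm (distance of any of tube_black, masking_roll from where it was at the start of the episode above 0.04 m).
Of riser_large, riser_medium, riser_small only 2 to 3 are there at a start; the rules pass over those that are not, and their reading is None.
At some moment in a run one of glass_jar may be knocked a few centimetres aside while the robot is not near it.
It also fails if it takes over 210 s, if anything falls off the work surface, if the arm or the gripper's body presses on something with over 40 N, if the wrist force passes 120 N, or if a joint passes its speed limit or range.

### The arm

A 6-joint arm with a two-finger parallel gripper is mounted at the origin on a cart in front of the work surface, level with it; the furniture and walls round the work are solid. World frame = base frame: x ahead of the robot, y to its left, z up, the work surface at z = 0. Lengths are in m, angles in rad, forces in N, time in s.
With the tool pointing down it reaches from about 0.25 to 0.775 m from the base axis. Payload 4 kg.
Tool frame: the origin (TCP) lies on the centre line of the jaws, within the pads' length; the fingertips stand 8 mm ahead of it and the grasp point (between the pads) lies 11 mm behind it; z points along the fingers, y is the direction in which the jaws open and shut (so a half turn about z gives the same grasp; the last joint's range is limited). The gripper opens to 94 mm and grips with 3 to 60 N. Pads are 16 mm wide; open, the fingers measure 119 mm over their backs; the gripper's body (75 mm by 177 mm) begins 78 mm behind the grasp point.
Start: joints at [1.029, 0.087, 1.371, -0, 1.684, -0.103], TCP at [0.234, 0.498, 0.214] pointing down, gripper open.
Joint ranges: [-3.1, 3.1], [-0.76, 2.03], [0.27, 2.55], [-1.08, 4.22], [0.17, 2.65], [-2.57, 2.57]. Speed limits (rad/s): [2.79, 2.79, 3.14, 3.14, 3.14, 3.14].

### API

Orientations are given as [roll, pitch, yaw] about the fixed x, y, z axes, in that order (R = Rz(yaw) Ry(pitch) Rx(roll)).
In Python, from bench import robot gives the robot as it stands.
- The arm moves only by the shell command python3 -m crank 'ROWS' [OPENING]. ROWS is JSON, a list of rows, each a list of 4 numbers: the shift along the tool's x, y, z scaled (see below), then the turn about the tool's z scaled (see below). A call has exactly 10 rows; each row shifts and turns the commanded pose from where the row before left it, along the tool's axes as they then stand; what a row does not reach is not made up. The controller multiplies each number of a shift by 0.2 m and each number of a turn by pi/2 rad. A row lasts 1/8 s, in which the tool goes at most 62.5 mm and 10.7 degrees, less where a joint would pass 70% of its speed; a pose out of reach is approached as far as the arm can. A call with a number of a shift or a turn outside -1 to 1 is refused whole. A call with a gripper value outside its range is refused whole. OPENING is the gripper command: -1 is fully open, 1 is shut, values between are in proportion, set as the call begins (- or left out, the last holds). The fingers move at their own pace and stop on an object; the grip force is fixed at half the most. Time passes only in rows, so rows that do not move let the fingers close, or fill a call up. It gives the time, the measured TCP pose, the force and the opening at its end, in the units of the state.
- robot.get_obs(): the state, without advancing time (a new reading comes with each control period).
- robot.snapshot(name): name is "scene" or "side" or "wrist"; returns (picture, depth): 384x512x3 uint8, red, green, blue; 384x512 float32, m along the optical axis (not along the pixel's ray), 0 where there is no reading.
- robot.camera_params(name): a dict with "fx", "fy", "cx", "cy" (pixels), "world_from_camera" (4x4, takes a point from camera to world coordinates). Camera axes: x right, y down, z forward; pixel columns grow to the right and rows downward; lengths in m; the calibration is good to about 2 mm. A picture is of the moment at which its call begins: read the wrist's pose just before it. camera_params takes no time and is no camera call; for the wrist camera it gives the pose at the moment of the call.
- robot.close_job(): hands the job in, once; it reports no verdict.
The state is a dict: "time": time; "joint_positions": joint angles; "qvel": joint speeds; "joint_torque": joint torques, N m; "tool_pos": TCP position; "ee_rot": TCP orientation; "wrist_force": force on the tool from outside, world axes, zero at the start; "wrist_torque": the same for the moment, N m; "width": finger opening in m.
Only numpy, scipy, OpenCV 4.12 (cv2) and the standard library are available. Lean on these libraries where they do the work, as an engineer would, in place of code of your own. Each camera call takes 0.05 s, during which the arm holds its last target.

## Working session

There is one attempt and no reset: what is moved stays moved. The work goes in short steps, Python scripts to look and compute and a shell command to move; the robot and the scene stay as the last step left them, time stands still between calls to the robot, and variables do not carry over. Pictures are saved under pics/ and viewed, and the job is handed in when it is done.

```bash
ls; mkdir -p pics; python3 - <<'E'
from bench import robot
import cv2,numpy as np
o=robot.get_obs();print(o)
for n in ["scene","side","wrist"]:
    p=robot.camera_params(n);print(n,p)
    im,d=robot.snapshot(n)
    cv2.imwrite(f"pics/{n}0.png",im[:,:,::-1]);np.savez(f"pics/{n}0.npz",im=im,d=d,T=p["world_from_camera"],k=[p["fx"],p["fy"],p["cx"],p["cy"]])
E
```

```text
pics
{'time': 0.0, 'joint_positions': array([ 1.02889697e+00,  8.79661010e-02,  1.37224616e+00, -4.55102548e-06,
        1.68362647e+00, -1.03104933e-01]), 'qvel': array([-4.98254196e-05,  6.99362002e-04,  9.49307159e-04,  2.23862753e-04,
        2.07052888e-03, -4.48808863e-04]), 'joint_torque': array([ 1.83448428e-03, -3.40162146e+01, -3.02440774e+01,  7.19702756e-02,
        3.26867716e-02, -1.84939504e-04]), 'tool_pos': array([0.23339433, 0.49742603, 0.21230223]), 'ee_rot': array([-3.13935804e+00, -2.26671972e-04,  2.70279747e+00]), 'wrist_force': array([0.14627371, 0.66565314, 0.76045678]), 'wrist_torque': array([-0.0225126 , -0.02925122,  0.0317626 ]), 'width': 0.09383307997642933}
scene {'fx': 422.3923407029702, 'fy': 422.3923407029702, 'cx': 258.2981976152665, 'cy': 190.0669283097994, 'world_from_camera': array([[-0.80848139, -0.46377207,  0.36231658,  0.12511863],
       [-0.58849353,  0.63104804, -0.50542431,  0.19182449],
       [ 0.00576251, -0.62184712, -0.78311746,  0.80776265],
       [ 0.        ,  0.        ,  0.        ,  1.        ]])}
side {'fx': 348.435290368384, 'fy': 348.435290368384, 'cx': 254.42783092519838, 'cy': 193.22754687612692, 'world_from_camera': array([[-0.99797586, -0.0376405 ,  0.05125795,  0.42389092],
       [-0.06354211,  0.55768571, -0.82761648,  0.52345928],
       [ 0.00256607, -0.82919831, -0.55894864,  0.61661056],
       [ 0.        ,  0.        ,  0.        ,  1.        ]])}
wrist {'fx': 324.97561256987217, 'fy': 324.97561256987217, 'cx': 253.00262035556477, 'cy': 189.5071706922478, 'world_from_camera': array([[ 0.42461435,  0.88096737,  0.2088041 ,  0.17307968],
       [ 0.9053733 , -0.41282227, -0.09938286,  0.52611988],
       [-0.00135407,  0.23124505, -0.9728946 ,  0.38454571],
       [ 0.        ,  0.        ,  0.        ,  1.        ]])}
```

View pics/scene0.png

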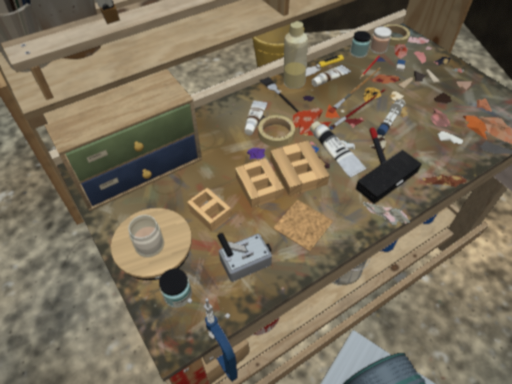

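View pics/side0.png

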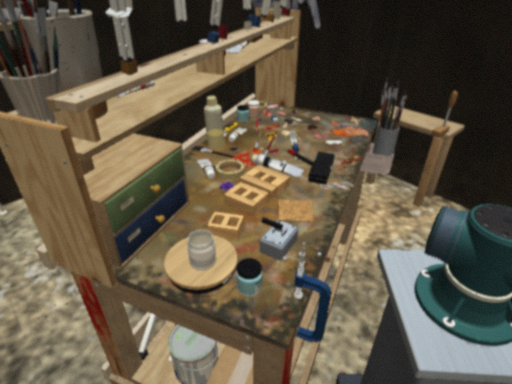

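View pics/wrist0.png

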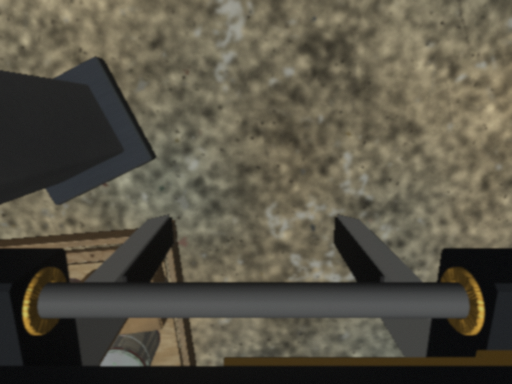

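The scene picture shows all three risers (about px 300,165, 258,182 and 210,206), the glass jar on the disc (147,235), paint jar (175,285), isolator (245,255) and mat (302,225). The side picture shows the same set. I'll rectify these to planes.

```bash
cat > h.py <<'E'
import numpy as np,cv2
def load(n):
    z=np.load(f"pics/{n}.npz");return z["im"],z["d"],z["T"],z["k"]
def px2w(n,u,v,data=None):
    im,d,T,k=data or load(n);zz=d[int(round(v)),int(round(u))]
    return (T@[(u-k[2])/k[0]*zz,(v-k[3])/k[1]*zz,zz,1])[:3]
def cloud(data):
    im,d,T,k=data;v,u=np.mgrid[:384,:512]
    P=np.stack([(u-k[2])/k[0]*d,(v-k[3])/k[1]*d,d,np.ones_like(d)],-1)@T.T
    return P[...,:3]
def rect(data,z,x0,x1,y0,y1,s=1000.):
    # top-view: image row = along -x (far x on top), col = -y (left = +y)
    im,d,T,k=data;W=int((y1-y0)*s);H=int((x1-x0)*s)
    r,c=np.mgrid[:H,:W];X=x1-r/s;Y=y1-c/s
    Ti=np.linalg.inv(T);p=np.stack([X,Y,0*X+z,0*X+1],-1)@Ti.T
    u=p[...,0]/p[...,2]*k[0]+k[2];v=p[...,1]/p[...,2]*k[1]+k[3]
    return cv2.remap(im,u.astype(np.float32),v.astype(np.float32),cv2.INTER_CUBIC)
def snap(robot,n,name):
    p=robot.camera_params(n);im,d=robot.snapshot(n);T=p["world_from_camera"]
    cv2.imwrite(f"pics/{name}.png",im[:,:,::-1]);np.savez(f"pics/{name}.npz",im=im,d=d,T=T,k=[p["fx"],p["fy"],p["cx"],p["cy"]])
    return im,d,T,np.array([p["fx"],p["fy"],p["cx"],p["cy"]])
E
python3 - <<'E'
from h import *
for n in ["scene0","side0"]:
    D=load(n);P=cloud(D);print(n,D[1].min(),D[1].max())
    pts={"scene0":dict(gl=(147,222),disc=(165,250),pj=(174,279),iso=(245,255),bar=(224,243),mat=(302,225),L=(283,155),M=(258,181),S=(224,210),tape=(262,130),tube=(342,155)),
     "side0":dict(gl=(201,237),disc=(180,265),pj=(249,266),iso=(278,240),mat=(295,209),M=(246,193),S=(225,220))}[n]
    for a,(u,v) in pts.items(): print(a,px2w(n,u,v,D).round(3))
im=rect(load("scene0"),0.036,0.3,0.8,-0.6,0.6,600)
E
```

```text
scene0 0.0 2.856415
gl [ 0.597 -0.072  0.082]
disc [ 0.547 -0.062  0.033]
pj [ 0.469 -0.014  0.068]
iso [ 0.395 -0.14   0.059]
bar [ 0.424 -0.114  0.112]
mat [ 0.357 -0.303  0.005]
L [ 0.499 -0.435  0.034]
M [ 0.501 -0.33   0.033]
S [ 0.509 -0.213  0.039]
tape [ 0.6   -0.484  0.025]
tube [ 0.384 -0.535  0.02 ]
side0 0.0 3.3331327
gl [ 0.584 -0.076  0.084]
disc [ 0.629 -0.036  0.032]
pj [ 0.468 -0.01   0.067]
iso [ 0.406 -0.121  0.046]
mat [ 0.355 -0.308  0.004]
M [ 0.502 -0.337  0.035]
S [ 0.548 -0.204  0.035]
```

```bash
python3 - <<'E'
from h import *
for n in ["scene0","side0"]:
    im=rect(load(n),0.036,0.28,0.74,-0.56,0.1,1200)
    for x in np.arange(.3,.74,.1): cv2.line(im,(0,int((.74-x)*1200)),(4000,int((.74-x)*1200)),(255,0,0),1)
    for y in np.arange(-.5,.1,.1): cv2.line(im,(int((.1-y)*1200),0),(int((.1-y)*1200),2000),(255,0,0),1)
    cv2.imwrite(f"pics/top_{n}.png",im[:,:,::-1])
E
```

```text
(no output)
```

View pics/top_scene0.png

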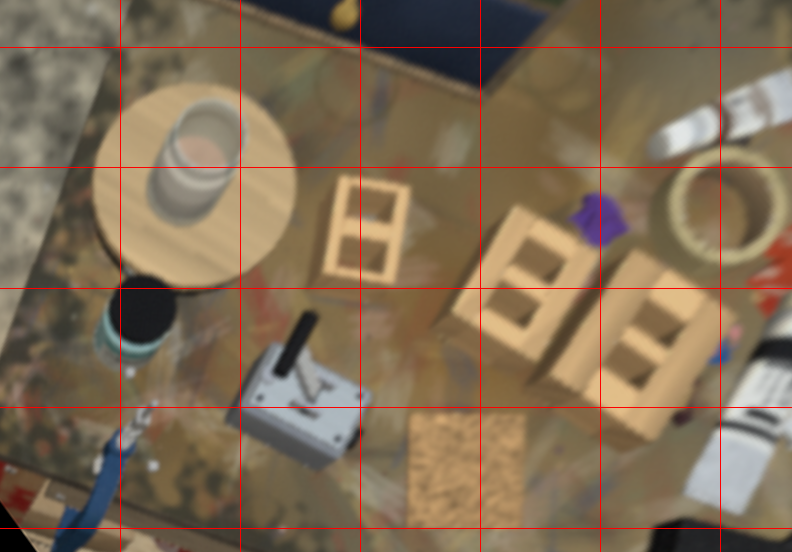

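View pics/top_side0.png

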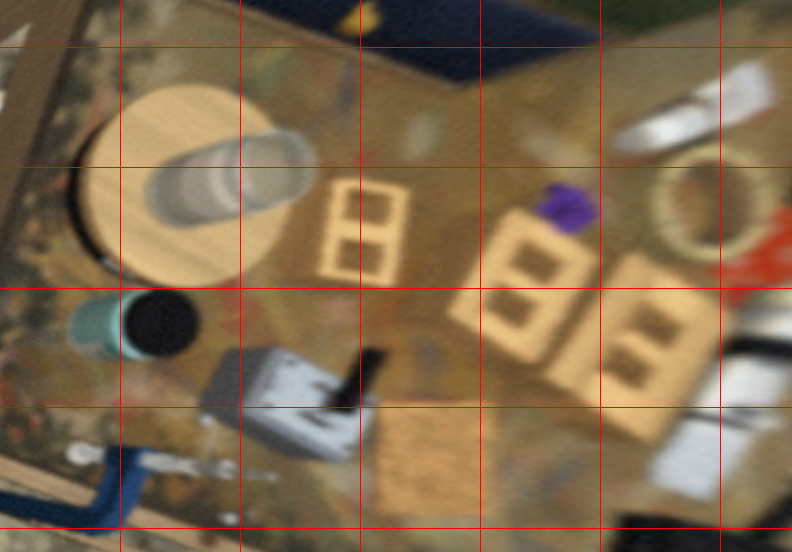

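```bash
python3 - <<'E'
from h import *
a=cv2.resize(load("scene0")[0][210:290,195:295],None,fx=4,fy=4,interpolation=cv2.INTER_CUBIC)
b=cv2.resize(load("side0")[0][205:270,245:320],None,fx=5,fy=5,interpolation=cv2.INTER_CUBIC)[:320,:375]
cv2.imwrite("pics/iso.png",np.hstack([a,b])[:,:,::-1])
D=load("scene0");P=cloud(D)
m=(P[...,0]>.33)&(P[...,0]<.5)&(P[...,1]>-.21)&(P[...,1]<-.04)
q=P[m&(P[...,2]>.04)&(P[...,2]<.05)][:,:2];print(len(q),cv2.minAreaRect((q*1000).astype(np.float32)))
for n in("scene0","side0"):
    P=cloud(load(n));m=(P[...,0]>.33)&(P[...,0]<.5)&(P[...,1]>-.21)&(P[...,1]<-.04)&(P[...,2]>.06);b=P[m];print(len(b));
    b=P[m&(P[...,2]>.095)]; print(b.mean(0),b.min(0),b.max(0))
    if n=="side0":
        m=(P[...,0]>.33)&(P[...,0]<.5)&(P[...,1]>-.21)&(P[...,1]<-.04);q=P[m&(P[...,2]>.04)&(P[...,2]<.05)][:,:2];print(cv2.minAreaRect((q*1000).astype(np.float32)))
# disc
for n in("scene0","side0"):
    P=cloud(load(n));m=(P[...,2]>.028)&(P[...,2]<.04)&(np.hypot(P[...,0]-.585,P[...,1]+.0625)<.1)
    q=(P[m][:,:2]*1000).astype(np.float32);print(len(q),cv2.minEnclosingCircle(q),cv2.minAreaRect(q))
    for nm,c,r in(("S",(.548,-.205),.06),("M",(.504,-.338),.07),("L",(.45,-.435),.085)):
        m=(P[...,2]>.028)&(P[...,2]<.044)&(np.hypot(P[...,0]-c[0],P[...,1]-c[1])<r)
        q=(P[m][:,:2]*1000).astype(np.float32);print(nm,len(q),cv2.minAreaRect(q))
    m=(P[...,2]>.001)&(P[...,2]<.012)&(abs(P[...,0]-.357)<.07)&(abs(P[...,1]+.3)<.07);
    m=(P[...,2]>.0035)&m; q=(P[m][:,:2]*1000).astype(np.float32);print("mat",len(q),cv2.minAreaRect(q))
    m=(P[...,2]>.064)&(P[...,2]<.072)&(np.hypot(P[...,0]-.475,P[...,1]+.01)<.05);q=(P[m][:,:2]*1000).astype(np.float32);print("pj",cv2.minEnclosingCircle(q),q.mean(0))
E
```

```text
903 ((403.88055419921875, -151.03982543945312), (95.2109146118164, 63.62078094482422), 62.05941390991211)
316
[ 0.42144607 -0.11401702  0.10676365] [ 0.39812099 -0.13116774  0.09519895] [ 0.44798308 -0.09878512  0.1123842 ]
153
[ 0.42187036 -0.10959746  0.10638692] [ 0.39843948 -0.12713444  0.09765606] [ 0.44587311 -0.09629866  0.11088235]
((402.8721923828125, -149.171142578125), (94.697998046875, 63.984092712402344), 61.456233978271484)
3151 ((587.2286376953125, -62.24424362182617), 85.81356048583984) ((587.2281494140625, -61.69799041748047), (167.86392211914062, 167.9326629638672), 69.14277648925781)
S 574 ((547.8056640625, -204.64865112304688), (61.25364685058594, 85.24044799804688), 79.78294372558594)
M 1116 ((496.3524475097656, -349.685546875), (111.36063385009766, 107.07909393310547), 58.829410552978516)
L 1639 ((460.039794921875, -422.09228515625), (137.11172485351562, 129.53887939453125), 56.372535705566406)
mat 1277 ((361.0997619628906, -306.031005859375), (120.70465087890625, 136.24420166015625), 4.7081379890441895)
pj ((469.85552978515625, -10.271939277648926), 28.04113006591797) [469.08197  -10.136313]
2176 ((585.4043579101562, -59.008087158203125), 85.666015625) ((585.64208984375, -55.297515869140625), (168.77984619140625, 162.00035095214844), 10.932876586914062)
S 366 ((546.60498046875, -201.40762329101562), (62.864662170410156, 83.53715515136719), 81.150634765625)
M 622 ((495.3587341308594, -346.7123718261719), (111.43351745605469, 106.2938232421875), 58.600547790527344)
L 741 ((458.850341796875, -421.2021484375), (134.66436767578125, 130.4783935546875), 56.987918853759766)
mat 622 ((365.440185546875, -308.75030517578125), (110.31573486328125, 123.68997955322266), 86.73912048339844)
pj ((468.6864929199219, -9.06771183013916), 27.708547592163086) [468.07422   -7.504325]
```

View pics/iso.png

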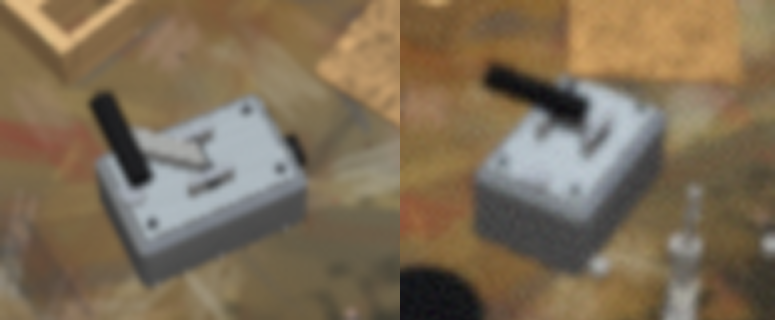

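Isolator at about (0.4035,-0.150), its on-end towards +y, and the handle is on. Next: refine the glass jar, mat and risers.

```bash
python3 - <<'E'
from h import *
def wood(im):
    h=cv2.cvtColor(im,cv2.COLOR_RGB2HSV);return h
rows=[]
for n in("scene0","side0"):
    D=load(n)
    a=rect(D,.108,.48,.70,-.17,.05,1250); b=rect(D,.034,.48,.70,-.17,.05,1250)
    c=rect(D,.005,.28,.44,-.39,-.23,1250)
    for im,x1,y1 in((a,.7,.05),(b,.7,.05),(c,.44,-.23)):
        for k in range(0,25):
            x=x1-k*.02; 
            cv2.line(im,(0,int(k*25)),(2000,int(k*25)),(255,0,0) if k%5==0 else (90,90,90),1);cv2.line(im,(int(k*25),0),(int(k*25),2000),(255,0,0) if k%5==0 else (90,90,90),1)
    c=cv2.copyMakeBorder(c,0,a.shape[0]-c.shape[0],0,0,cv2.BORDER_CONSTANT)
    rows.append(np.hstack([a,b,c]))
im=np.vstack(rows);print(im.shape);cv2.imwrite("pics/jar.png",im[:,:,::-1])
P=cloud(load("scene0"))
# riser fit via template of known rect: orange mask on rectified plane
def mask(n,x0,x1,y0,y1):
    im=rect(load(n),.036,x0,x1,y0,y1,1000)
    h=cv2.cvtColor(im,cv2.COLOR_RGB2HSV);return h
from scipy.optimize import minimize
spec=dict(S=(.5475,-.204,-8.9,82,60),M=(.504,-.338,-30.5,104,82),L=(.4525,-.4375,-33.8,126,104))
for n in("scene0","side0"):
  im=cv2.GaussianBlur(rect(load(n),.036,.3,.7,-.6,0.,1000),(0,0),1.).astype(float)
  I=im[...,0]-.3*im[...,2]  # brightness of wood top
  for nm,(x,y,t,lx,ly) in spec.items():
    u,v=np.meshgrid(np.arange(-lx/2-8,lx/2+9),np.arange(-ly/2-8,ly/2+9))
    inside=(abs(u)<lx/2)&(abs(v)<ly/2); pocket=(abs(v)<20)&(abs(u)>7)&(abs(u)<35)
    tm=np.where(inside&~pocket,1.,-1.)
    tm=cv2.GaussianBlur(tm,(0,0),1.5);tm-=tm.mean()
    def f(p):
        c,s=np.cos(p[2]),np.sin(p[2]);X=p[0]+(c*u-s*v)/1000;Y=p[1]+(s*u+c*v)/1000
        w=cv2.remap(I.astype(np.float32),((0-Y)*1000).astype(np.float32),((.7-X)*1000).astype(np.float32),cv2.INTER_LINEAR)
        return -np.corrcoef(w.ravel(),tm.ravel())[0,1]
    p0=[x,y,np.radians(t)]
    r=minimize(f,p0,method="Nelder-Mead",options=dict(initial_simplex=[p0,[x+.006,y,p0[2]],[x,y+.006,p0[2]],[x,y,p0[2]+.06]],xatol=1e-5,fatol=1e-6))
    print(n,nm,r.x[:2].round(4),np.degrees(r.x[2]).round(1),-r.fun)
E
```

```text
(548, 750, 3)
scene0 S [ 0.5488 -0.2055] -9.4 0.9626027888628909
scene0 M [ 0.5046 -0.3377] -31.4 0.9430148522323021
scene0 L [ 0.4532 -0.4357] -33.6 0.8874374904477154
side0 S [ 0.5472 -0.2027] -9.2 0.9195061914797629
side0 M [ 0.5026 -0.335 ] -30.7 0.934786765933689
side0 L [ 0.4519 -0.4325] -33.0 0.9072351209382041
```

View pics/jar.png

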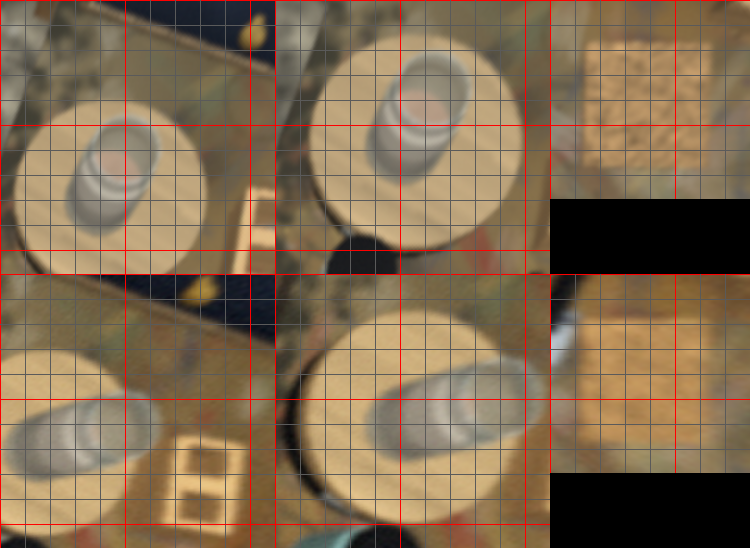

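```bash
cat > p.py <<'E'
import sys,numpy as np
from scipy.spatial.transform import Rotation as R
from bench import robot
# usage p.py x y z [yawdeg]: turn (units), then shift in tool axes after turn (units)
o=robot.get_obs();p=o["tool_pos"];r=o["ee_rot"]
x=[float(a) for a in sys.argv[1:]]
yaw=r[2]
t=0
if len(x)>3:
    dy=(np.radians(x[3])-yaw+np.pi)%(2*np.pi)-np.pi; t=-dy/(np.pi/2);yaw=yaw+dy
M=R.from_euler("xyz",[np.pi,0,yaw]).as_matrix()
d=M.T@(np.array(x[:3])-p)
print("pos",p.round(4),"yaw",np.degrees(r[2]).round(2),"t",round(o["time"],2),"| turn",round(t,4),"shift",(d/.2).round(4))
E
python3 p.py 0.439 -0.084 0.2 65; python3 p.py 0.439 -0.084 0.2
```

```text
pos [0.2335 0.4976 0.2126] yaw 154.86 t 0.15 | turn 0.9985 shift [-2.2011  2.1603  0.063 ]
pos [0.2335 0.4976 0.2126] yaw 154.86 t 0.15 | turn 0 shift [-2.1656 -2.1959  0.063 ]
```

```bash
python3 -m crank '[[-0.1,-0.1,0,0],[-0.18,-0.18,0,0],[-0.18,-0.18,0,0],[-0.18,-0.18,0,0],[-0.18,-0.18,0,0],[-0.18,-0.18,0,0],[-0.18,-0.18,0,0],[-0.18,-0.18,0,0],[-0.1,-0.1,0,0],[0,0,0,0]]' 1; python3 p.py 0.439 -0.084 0.2 62
```

```text
time: 1.4
tool_pos: [0.3742, 0.1082, 0.2132]
ee_rot: [-3.141, -0.001, 2.699]
wrist_force: [-0.0, 0.4, 0.0]
width: 0.0005
pos [0.3742 0.1082 0.2132] yaw 154.63 t 1.4 | turn 1.0292 shift [-0.6962  0.7374  0.0658]
```

```bash
python3 -m crank '[[0,0,0,0.1],[0,0,0,0.103],[0,0,0,0.103],[0,0,0,0.103],[0,0,0,0.103],[0,0,0,0.103],[0,0,0,0.103],[0,0,0,0.103],[0,0,0,0.103],[0,0,0,0.103]]'; python3 p.py 0.439 -0.084 0.2 62;  python3 -c "
from bench import robot
from h import *
snap(robot,'wrist','w1')"
```

```text
time: 2.65
tool_pos: [0.3734, 0.1108, 0.2133]
ee_rot: [-3.141, -0.0, 1.086]
wrist_force: [-0.6, 0.9, -0.4]
width: 0.0008
pos [0.3734 0.1108 0.2133] yaw 62.23 t 2.65 | turn 0.0026 shift [-0.706   0.7469  0.0665]
```

View pics/w1.png

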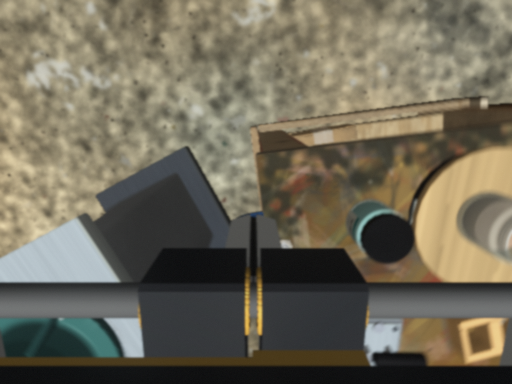

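```bash
python3 -m crank '[[-0.05,0.05,0,0],[-0.1,0.1,0,0],[-0.1,0.11,0,0],[-0.1,0.11,0,0],[-0.1,0.11,0,0],[-0.1,0.11,0,0],[-0.1,0.1,0,0],[-0.056,0.057,0,0],[0,0,0,0],[0,0,0,0]]'; python3 p.py 0.439 -0.084 0.095 62;  python3 -c "
from bench import robot
from h import *
snap(robot,'wrist','w2')"
```

```text
time: 3.95
tool_pos: [0.4409, -0.0842, 0.2135]
ee_rot: [-3.141, -0.001, 1.091]
wrist_force: [-0.4, 0.3, 0.1]
width: 0.0005
pos [ 0.4409 -0.0842  0.2135] yaw 62.49 t 3.95 | turn 0.0055 shift [-0.0036 -0.0087  0.5924]
```

View pics/w2.png

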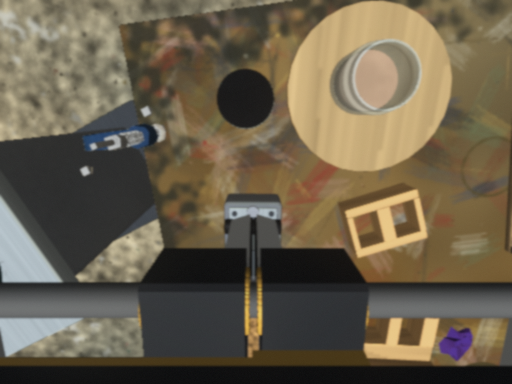

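```bash
python3 -m crank '[[0,0,0.05,0],[0,0,0.08,0],[0,0,0.08,0],[0,0,0.08,0],[0,0,0.08,0],[0,0,0.08,0],[0,0,0.08,0],[0,0,0.06,0],[0,0,0,0],[0,0,0,0]]'; python3 p.py 0.398 -0.160 0.095;
```

```text
time: 5.25
tool_pos: [0.4415, -0.0849, 0.096]
ee_rot: [3.141, -0.0, 1.09]
wrist_force: [0.4, 0.9, 0.3]
width: 0.0004
pos [ 0.4415 -0.0849  0.096 ] yaw 62.43 t 5.25 | turn 0 shift [-0.4333 -0.019   0.0049]
```

```bash
python3 -m crank '[[-0.03,0,0,0],[-0.05,0,0,0],[-0.05,0,0,0],[-0.05,0,0,0],[-0.05,0,0,0],[-0.05,0,0,0],[-0.05,0,0,0],[-0.05,0,0,0],[-0.045,0,0,0],[0,0,0,0]]';python3 -c "
from bench import robot
from h import *
D=snap(robot,'scene','s2')
cv2.imwrite('pics/s2c.png',cv2.resize(D[0][130:320,90:370],None,fx=2.8,fy=2.8)[:,:,::-1])"
```

```text
time: 6.5
tool_pos: [0.4013, -0.1608, 0.0953]
ee_rot: [-3.141, 0.0, 1.088]
wrist_force: [-0.7, -0.3, -0.4]
width: 0.0005
```

View pics/s2c.png

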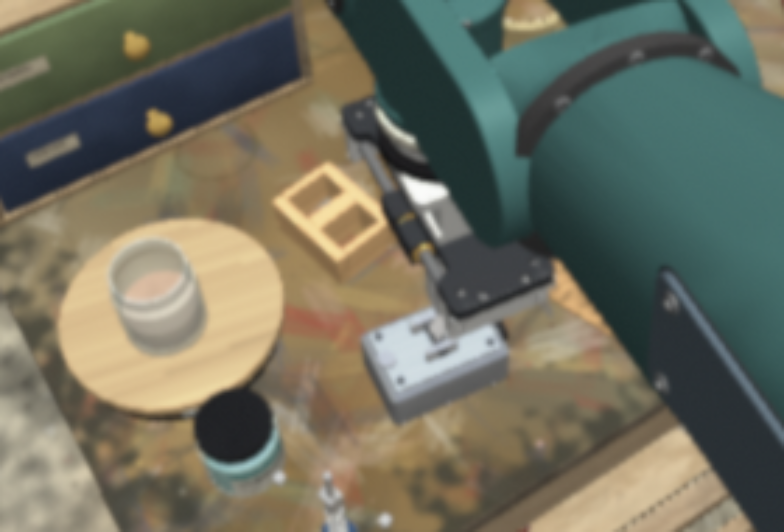

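```bash
python3 -m crank '[[0.02,0,-0.05,0],[0,0,-0.08,0],[0,0,-0.08,0],[0,0,-0.08,0],[0,0,-0.08,0],[0,0,-0.08,0],[0,0,-0.08,0],[0,0,-0.08,0],[0,0,-0.04,0],[0,0,0,0]]' -1; python3 p.py 0.579 -0.0495 0.2;python3 -c "
from bench import robot
from h import *
snap(robot,'wrist','w3')"
```

```text
time: 7.8
tool_pos: [0.4038, -0.1567, 0.2261]
ee_rot: [3.141, -0.0, 1.09]
wrist_force: [-0.1, 0.5, 0.3]
width: 0.0936
pos [ 0.4038 -0.1567  0.2261] yaw 62.43 t 7.8 | turn 0 shift [0.8808 0.5282 0.1304]
```

View pics/w3.png

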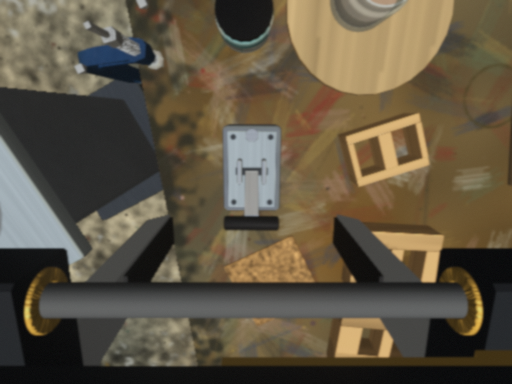

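The wrist picture shows the bar at (252,222), on the off side. Now I'll cross-check positions with the wrist camera.

```bash
cat >> h.py <<'E'
from scipy.optimize import minimize
DIM=dict(S=(82,60),M=(104,82),L=(126,104))
def fitr(D,nm,x,y,t,z=.036,show=None):
    lx,ly=DIM[nm]
    x1=x+.1;y1=y+.1
    im=cv2.GaussianBlur(rect(D,z,x-.1,x1,y-.1,y1,1000),(0,0),1.).astype(float)
    I=(im[...,0]-.3*im[...,2]).astype(np.float32)
    u,v=np.meshgrid(np.arange(-lx/2-8,lx/2+9),np.arange(-ly/2-8,ly/2+9))
    inside=(abs(u)<lx/2)&(abs(v)<ly/2); pocket=(abs(v)<20)&(abs(u)>7)&(abs(u)<35)
    tm=np.where(inside&~pocket,1.,-1.);tm=cv2.GaussianBlur(tm,(0,0),1.5)
    def f(p):
        c,s=np.cos(p[2]),np.sin(p[2]);X=p[0]+(c*u-s*v)/1000;Y=p[1]+(s*u+c*v)/1000
        w=cv2.remap(I,((y1-Y)*1000).astype(np.float32),((x1-X)*1000).astype(np.float32),cv2.INTER_LINEAR)
        return -np.corrcoef(w.ravel(),tm.ravel())[0,1]
    p0=[x,y,np.radians(t)]
    r=minimize(f,p0,method="Nelder-Mead",options=dict(initial_simplex=[p0,[x+.006,y,p0[2]],[x,y+.006,p0[2]],[x,y,p0[2]+.06]],xatol=1e-5,fatol=1e-6))
    return r.x[:2].round(4),np.degrees(r.x[2]).round(1),round(-r.fun,3)
E
python3 - <<'E'
from h import *
for n in("w2","w3","scene0"):
    print(n,fitr(load(n),"S",.548,-.204,-9.3))
a=rect(load("w2"),.034,.48,.70,-.17,.05,1400);b=rect(load("w2"),.108,.48,.70,-.17,.05,1400)
for im in(a,b):
    for k in range(12): cv2.line(im,(0,k*28),(400,k*28),(255,0,0) if k%5==0 else(90,90,90),1);cv2.line(im,(k*28,0),(k*28,400),(255,0,0) if k%5==0 else(90,90,90),1)
c=rect(load("w3"),.005,.28,.44,-.39,-.23,1400)[:,:]
cv2.imwrite("pics/wj.png",np.hstack([a,b])[:,:,::-1])
P=cloud(load("w2"));m=(P[...,2]>.028)&(P[...,2]<.04)&(np.hypot(P[...,0]-.585,P[...,1]+.06)<.1)
q=(P[m][:,:2]*1000).astype(np.float32);print(len(q),cv2.minEnclosingCircle(q))
m=(P[...,2]>.06)&(P[...,2]<.072)&(np.hypot(P[...,0]-.469,P[...,1]+.009)<.05);q=(P[m][:,:2]*1000).astype(np.float32);print("pj",cv2.minEnclosingCircle(q),q.mean(0))
E
```

```text
w2 (array([ 0.549, -0.204]), np.float64(-9.4), np.float64(0.953))
w3 (array([ 0.5489, -0.2039]), np.float64(-9.5), np.float64(0.962))
scene0 (array([ 0.5488, -0.2055]), np.float64(-9.4), np.float64(0.963))
16417 ((588.508544921875, -60.85396957397461), 85.03903198242188)
pj ((470.9130554199219, -10.227450370788574), 27.49225425720215) [471.1401   -10.020508]
```

View pics/wj.png

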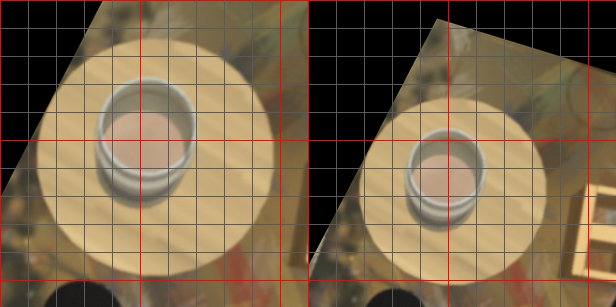

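```bash
python3 p.py 0.581 -0.0495 0.22; python3 -m crank '[[0.06,0.03,0,0],[0.11,0.06,0,0],[0.12,0.08,0,0],[0.12,0.08,0,0],[0.12,0.08,0,0],[0.12,0.08,0,0],[0.12,0.07,0,0],[0.09,0.04,0,0],[0.03,0.01,0,0],[0,0,0,0]]'; python3 p.py 0.5815 -0.0495 0.066;python3 -c "
from bench import robot
from h import *
snap(robot,'wrist','w4')"
```

```text
pos [ 0.4035 -0.1566  0.2253] yaw 62.43 t 7.85 | turn 0 shift [0.8854 0.5388 0.0266]
time: 9.1
tool_pos: [0.5797, -0.0477, 0.2252]
ee_rot: [-3.141, 0.0, 1.09]
wrist_force: [-0.0, -0.4, -0.1]
width: 0.0941
pos [ 0.5797 -0.0477  0.2252] yaw 62.45 t 9.1 | turn 0 shift [-0.0041  0.0121  0.796 ]
```

View pics/w4.png

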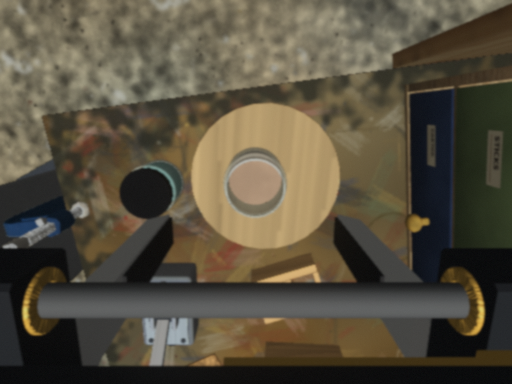

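```bash
python3 - <<'E'
from h import *
D=load("w4")
for u,v in((423,222),(408,150),(430,100),(255,157)): print(px2w("w4",u,v,D).round(3))
E
python3 -m crank '[[0,0.01,0.06,0],[0,0,0.09,0],[0,0,0.1,0],[0,0,0.1,0],[0,0,0.1,0],[0,0,0.1,0],[0,0,0.1,0],[0,0,0.09,0],[0,0,0.05,0],[0,0,0,0]]'; python3 p.py 0.5815 -0.0495 0.066
```

```text
[ 0.722 -0.179  0.057]
[ 0.754 -0.113  0.008]
[ 0.774 -0.06   0.058]
[ 0.594 -0.024  0.102]
time: 10.4
tool_pos: [0.5809, -0.0487, 0.0663]
ee_rot: [-3.14, 0.0, 1.089]
wrist_force: [0.2, -0.2, 0.2]
width: 0.0941
pos [ 0.5809 -0.0487  0.0663] yaw 62.42 t 10.4 | turn 0 shift [-0.0021  0.0042  0.0015]
```

Close and lift.

```bash
python3 -m crank '[[0,0,0,0],[0,0,0,0],[0,0,0,0],[0,0,0,0],[0,0,0,0],[0,0,0,0],[0,0,-0.02,0],[0,0,-0.04,0],[0,0,-0.06,0],[0,0,-0.06,0]]' 1; python3 p.py 0.356 -0.307 0.12
```

```text
time: 11.65
tool_pos: [0.5819, -0.0488, 0.1045]
ee_rot: [3.141, -0.0, 1.09]
wrist_force: [0.6, -0.2, -1.9]
width: 0.0607
pos [ 0.5819 -0.0488  0.1045] yaw 62.43 t 11.65 | turn 0 shift [-1.6669 -0.4037 -0.0774]
```

```bash
python3 -m crank '[[0,0,-0.08,0],[0,0,-0.12,0],[-0.06,-0.02,-0.1,0],[-0.1,-0.03,-0.08,0],[-0.15,-0.04,-0.04,0],[-0.2,-0.05,0,0],[-0.22,-0.05,0,0],[-0.22,-0.05,0,0],[-0.22,-0.05,0,0],[-0.2,-0.05,0,0]]'; python3 p.py 0.356 -0.307 0.12
```

```text
time: 12.9
tool_pos: [0.3921, -0.2616, 0.1879]
ee_rot: [3.142, 0.001, 1.088]
wrist_force: [-0.5, 0.1, -1.4]
width: 0.061
pos [ 0.3921 -0.2616  0.1879] yaw 62.35 t 12.9 | turn 0 shift [-0.2847 -0.0545  0.3394]
```

```bash
python3 -m crank '[[-0.15,-0.04,0,0],[-0.1,-0.02,0,0],[-0.05,-0.01,0,0],[-0.02,0,0,0],[0,0,0,0],[0,0,0,0],[0,0,0,0],[0,0,0,0],[0,0,0,0],[0,0,0,0]]'; python3 p.py 0.356 -0.307 0.04;python3 -c "
from bench import robot
from h import *
snap(robot,'wrist','w5')"
```

```text
time: 14.15
tool_pos: [0.3526, -0.3104, 0.1874]
ee_rot: [-3.142, -0.0, 1.09]
wrist_force: [-0.1, -0.3, -1.8]
width: 0.0613
pos [ 0.3526 -0.3104  0.1874] yaw 62.44 t 14.15 | turn 0 shift [0.023  0.0072 0.7371]
```

View pics/w5.png

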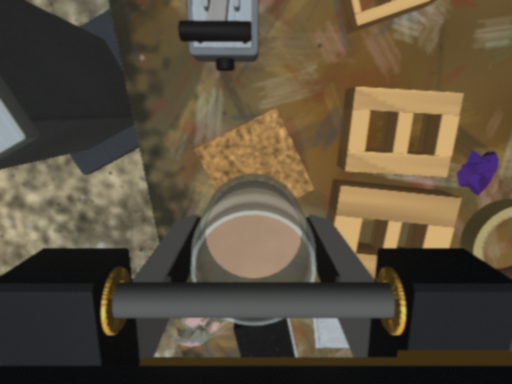

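```bash
python3 -m crank '[[0.023,0.007,0.05,0],[0,0,0.1,0],[0,0,0.11,0],[0,0,0.11,0],[0,0,0.11,0],[0,0,0.1,0],[0,0,0.08,0],[0,0,0.05,0],[0,0,0.02,0],[0,0,0,0]]'; python3 p.py 0.356 -0.307 0.0373
```

```text
time: 15.45
tool_pos: [0.3561, -0.3072, 0.0416]
ee_rot: [3.141, 0.0, 1.09]
wrist_force: [0.2, 0.9, -1.4]
width: 0.061
pos [ 0.3561 -0.3072  0.0416] yaw 62.43 t 15.45 | turn 0 shift [ 0.0005 -0.0007  0.0216]
```

```bash
python3 -m crank '[[0,0,0.01,0],[0,0,0.008,0],[0,0,0.004,0],[0,0,0,0],[0,0,0,0],[0,0,0,0],[0,0,0,0],[0,0,0,0],[0,0,0,0],[0,0,0,0]]'; python3 -m crank '[[0,0,0,0],[0,0,0,0],[0,0,0,0],[0,0,0,0],[0,0,0,0],[0,0,-0.04,0],[0,0,-0.08,0],[0,0,-0.1,0],[0,0,-0.12,0],[0,0,-0.12,0]]' -1; python3 p.py 0.4525 -0.434 0.20 57
```

```text
time: 16.7
tool_pos: [0.3563, -0.3075, 0.0389]
ee_rot: [3.14, 0.001, 1.09]
wrist_force: [-1.2, 2.5, 5.7]
width: 0.0613
time: 17.95
tool_pos: [0.3562, -0.3073, 0.1313]
ee_rot: [3.14, 0.001, 1.09]
wrist_force: [-0.5, -0.4, -0.5]
width: 0.094
pos [ 0.3562 -0.3073  0.1313] yaw 62.43 t 17.95 | turn 0.0603 shift [-0.269   0.7489 -0.3435]
```

```bash
python3 -m crank '[[0,0,-0.1,0],[0,0,-0.1,0.06],[-0.04,0.1,-0.1,0],[-0.04,0.12,-0.1,0],[-0.05,0.13,-0.1,0],[-0.05,0.13,-0.04,0],[-0.05,0.13,0,0],[-0.04,0.1,0,0],[0,0.04,0,0],[0,0,0,0]]'; python3 - <<'E'
from bench import robot
from h import *
D=snap(robot,'wrist','w6');snap(robot,'scene','s6')
print(fitr(D,"L",.4535,-.4345,-33.3),fitr(D,"M",.504,-.336,-31))
D=load('s6');cv2.imwrite('pics/s6c.png',cv2.resize(D[0][130:320,90:370],None,fx=2.8,fy=2.8)[:,:,::-1])
E
python3 p.py 0.4535 -0.4345 0.2 57
```

```text
time: 19.2
tool_pos: [0.4525, -0.4337, 0.2375]
ee_rot: [3.142, -0.0, 0.996]
wrist_force: [-0.5, -0.4, -0.5]
width: 0.0938
(array([ 0.4527, -0.4342]), np.float64(-34.0), np.float64(0.91)) (array([ 0.5044, -0.3359]), np.float64(-31.1), np.float64(0.962))
pos [ 0.4522 -0.4334  0.2377] yaw 57.05 t 19.3 | turn 0.0005 shift [-0.001   0.0085  0.1883]
```

View pics/w6.png

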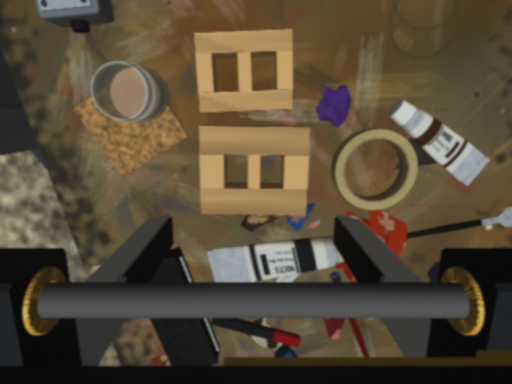

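View pics/s6c.png

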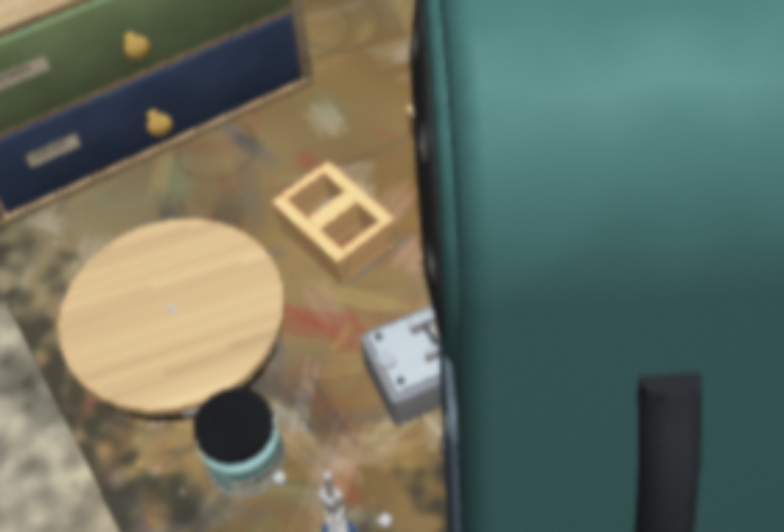

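```bash
python3 - <<'E'
from h import *
D=load("w6");o=[]
for z in(.079,.005):
    im=rect(D,z,.26,.46,-.41,-.21,1500)
    for k in range(11): cv2.line(im,(0,k*30),(400,k*30),(255,0,0) if k%5==0 else(90,90,90),1);cv2.line(im,(k*30,0),(k*30,400),(255,0,0) if k%5==0 else(90,90,90),1)
    o.append(im)
cv2.imwrite("pics/gj.png",np.hstack(o)[:,:,::-1])
E
```

```text
(no output)
```

View pics/gj.png

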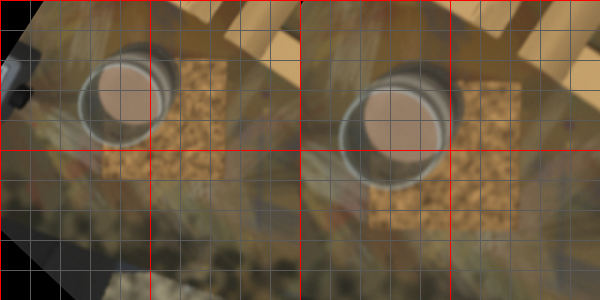

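The wrist picture shows the jar rim at about (125,92). That puts the jar at (0.392,-0.290), about 40 mm off the mat's centre, so it was knocked after I released it. I'll regrasp it higher up and recentre it.

```bash
python3 p.py 0.392 -0.290 0.2; python3 -m crank '[[0.08,-0.08,0,0],[0.14,-0.11,0,0],[0.14,-0.11,0,0],[0.1,-0.11,0,0],[0,-0.11,0,0],[0,-0.05,0,0],[0,-0.02,0,0],[0,0,0,0],[0,0,0,0],[0,0,0,0]]'; python3 p.py 0.392 -0.290 0.055;python3 -c "
from bench import robot
from h import *
D=snap(robot,'wrist','w7')
im=rect(D,.079,.26,.46,-.41,-.21,1500)
for k in range(11): cv2.line(im,(0,k*30),(400,k*30),(255,0,0) if k%5==0 else(90,90,90),1);cv2.line(im,(k*30,0),(k*30,400),(255,0,0) if k%5==0 else(90,90,90),1)
cv2.imwrite('pics/gj2.png',np.hstack([im,D[0][:300]])[:,:,::-1])
"
```

```text
pos [ 0.4522 -0.4334  0.2377] yaw 57.05 t 19.3 | turn 0 shift [ 0.438  -0.6425  0.1883]
time: 20.55
tool_pos: [0.4036, -0.2929, 0.2367]
ee_rot: [-3.141, -0.0, 0.995]
wrist_force: [0.6, -0.2, -0.3]
width: 0.0938
pos [ 0.4036 -0.2929  0.2367] yaw 57.02 t 20.55 | turn 0 shift [-0.0196 -0.0567  0.9087]
```

View pics/gj2.png

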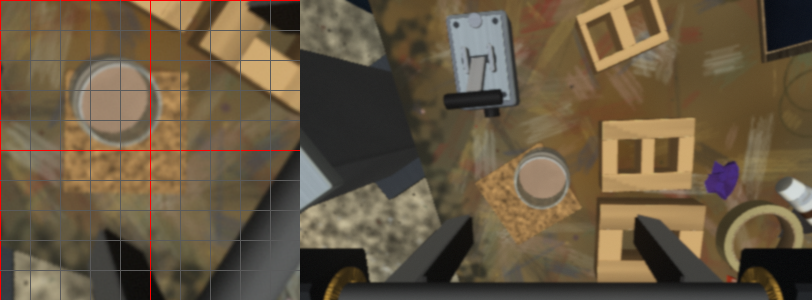

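```bash
python3 -m crank '[[-0.015,-0.03,0.05,0],[0,-0.03,0.1,0],[0,0,0.12,0],[0,0,0.13,0],[0,0,0.13,0],[0,0,0.13,0],[0,0,0.12,0],[0,0,0.09,0],[0,0,0.04,0],[0,0,0,0]]'; python3 p.py 0.392 -0.2885 0.055
```

```text
time: 21.85
tool_pos: [0.3912, -0.2882, 0.0544]
ee_rot: [-3.14, -0.0, 0.995]
wrist_force: [0.4, 0.8, 0.1]
width: 0.094
pos [ 0.3912 -0.2882  0.0544] yaw 57.02 t 21.85 | turn 0 shift [ 0.0008  0.004  -0.0028]
```

```bash
python3 -m crank '[[0,0,0,0],[0,0,0,0],[0,0,0,0],[0,0,0,0],[0,0,0,0],[0,0,0,0],[0,0,-0.02,0],[0,0,-0.03,0],[0,0,-0.02,0],[0,0,0,0]]' 1; python3 p.py 0.356 -0.307 0.055
```

```text
time: 23.1
tool_pos: [0.392, -0.2888, 0.0695]
ee_rot: [3.141, 0.0, 0.995]
wrist_force: [-0.3, -1.1, -1.3]
width: 0.0612
pos [ 0.392  -0.2888  0.0695] yaw 57.03 t 23.1 | turn 0 shift [-0.1746 -0.1014  0.0727]
```

```bash
python3 -m crank '[[-0.04,-0.02,0,0],[-0.06,-0.03,0,0],[-0.05,-0.03,0,0],[-0.025,-0.02,0,0],[0,0,0.02,0],[0,0,0.025,0],[0,0,0.02,0],[0,0,0.01,0],[0,0,0,0],[0,0,0,0]]'; python3 p.py 0.356 -0.307 0.0545
```

```text
time: 24.35
tool_pos: [0.356, -0.3067, 0.0554]
ee_rot: [-3.141, -0.0, 0.996]
wrist_force: [-2.4, 3.2, 7.8]
width: 0.0608
pos [ 0.356  -0.3067  0.0554] yaw 57.06 t 24.35 | turn 0 shift [-0.0012  0.0008  0.0045]
```

```bash
python3 -m crank '[[0,0,0,0],[0,0,0,0],[0,0,0,0],[0,0,0,0],[0,0,0,0],[0,0,-0.04,0],[0,0,-0.08,0],[0,0,-0.12,0],[0,0,-0.12,0],[0,0,-0.12,0]]' -1;  python3 -m crank '[[0,0,-0.1,0],[0,0,-0.1,0],[-0.04,0.1,-0.1,0],[-0.05,0.12,-0.1,0],[-0.06,0.13,-0.05,0],[-0.05,0.13,0,0],[-0.05,0.13,0,0],[-0.04,0.1,0,0],[0,0.04,0,0],[0,0,0,0]]'; python3 p.py .4527 -.4342 .2 56.5; python3 -c "
from bench import robot
from h import *
D=snap(robot,'wrist','w8')
print(fitr(D,'L',.4527,-.4345,-34))
im=rect(D,.079,.26,.46,-.41,-.21,1500)
for k in range(11): cv2.line(im,(0,k*30),(400,k*30),(255,0,0) if k%5==0 else(90,90,90),1);cv2.line(im,(k*30,0),(k*30,400),(255,0,0) if k%5==0 else(90,90,90),1)
cv2.imwrite('pics/gj3.png',np.hstack([im,D[0][:300]])[:,:,::-1])
"
```

```text
time: 25.6
tool_pos: [0.3562, -0.3073, 0.1524]
ee_rot: [3.14, 0.0, 0.995]
wrist_force: [0.1, 0.1, 0.4]
width: 0.0939
time: 26.85
tool_pos: [0.4504, -0.4371, 0.2405]
ee_rot: [3.141, -0.0, 0.996]
wrist_force: [-0.6, 1.0, -0.5]
width: 0.0943
pos [ 0.4504 -0.4371  0.2405] yaw 57.04 t 26.85 | turn 0.0061 shift [0.0188 0.0016 0.2027]
(array([ 0.4526, -0.4342]), np.float64(-34.0), np.float64(0.909))
```

View pics/gj3.png

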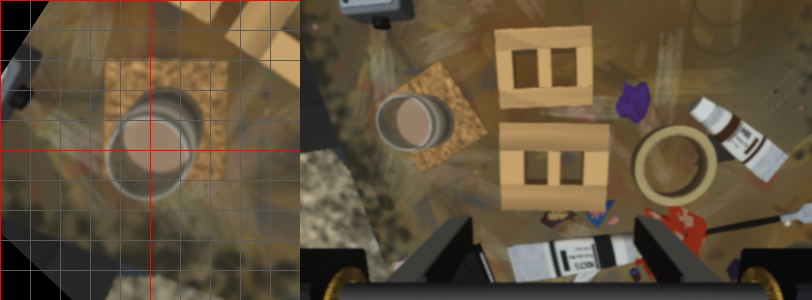

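```bash
python3 -m crank '[[0.018,0.002,0.04,0.011],[0,0,0.06,0],[0,0,0.06,0],[0,0,0.06,0],[0,0,0.06,0],[0,0,0.06,0],[0,0,0.06,0],[0,0,0.04,0],[0,0,0,0],[0,0,0,0]]' 0.362; python3 p.py .4526 -.4342 .016 56;python3 -c "
from bench import robot
from h import *
D=snap(robot,'wrist','w9')
print(fitr(D,'L',.4527,-.4345,-34))"
```

```text
time: 28.15
tool_pos: [0.4527, -0.4348, 0.1526]
ee_rot: [3.141, 0.0, 0.978]
wrist_force: [0.1, 0.1, 0.5]
width: 0.03
pos [ 0.4527 -0.4348  0.1526] yaw 56.04 t 28.15 | turn 0.0004 shift [ 0.002 -0.002  0.683]
(array([ 0.4532, -0.4336]), np.float64(-34.3), np.float64(0.684))
```

View pics/w9.png

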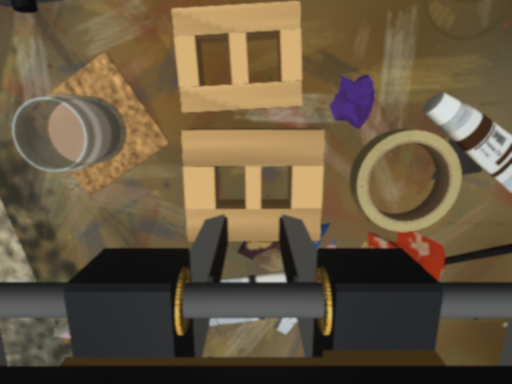

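```bash
python3 -m crank '[[0,0,0.05,0],[0,0,0.09,0],[0,0,0.1,0],[0,0,0.1,0],[0,0,0.1,0],[0,0,0.09,0],[0,0,0.07,0],[0,0,0.05,0],[0,0,0.02,0],[0,0,0,0]]'; python3 p.py .4526 -.4342 .016 56
```

```text
time: 29.45
tool_pos: [0.4526, -0.4347, 0.0182]
ee_rot: [3.141, -0.0, 0.978]
wrist_force: [-0.3, -0.9, 0.3]
width: 0.0299
pos [ 0.4526 -0.4347  0.0182] yaw 56.04 t 29.45 | turn 0.0004 shift [ 0.0018 -0.0014  0.0109]
```

```bash
python3 -m crank '[[0,0,0.01,0],[0,0,0,0],[0,0,0,0],[0,0,0,0],[0,0,0,0],[0,0,-0.02,0],[0,0,-0.04,0],[0,0,-0.06,0],[0,0,-0.08,0],[0,0,-0.1,0]]' 1; python3 -m crank '[[0,0,-0.12,-0.05],[0,0,-0.12,-0.09],[0,0,-0.12,-0.09],[0,0,-0.1,-0.036],[0,0,-0.06,0],[0,0,0,0],[0,0,0,0],[0,0,0,0],[0,0,0,0],[0,0,0,0]]';python3 p.py .5880 -.0609 .16 80;python3 -c "
from bench import robot
from h import *
D=snap(robot,'wrist','w10')"
```

```text
time: 30.7
tool_pos: [0.4525, -0.4345, 0.0774]
ee_rot: [3.141, -0.0, 0.978]
wrist_force: [-0.2, 0.1, -2.0]
width: 0.0136
time: 31.95
tool_pos: [0.4524, -0.4344, 0.1796]
ee_rot: [-3.141, -0.001, 1.396]
wrist_force: [-1.3, 0.4, -3.6]
width: 0.0136
pos [ 0.4524 -0.4344  0.1796] yaw 79.98 t 31.95 | turn -0.0003 shift [1.957  0.3434 0.0979]
```

View pics/w10.png

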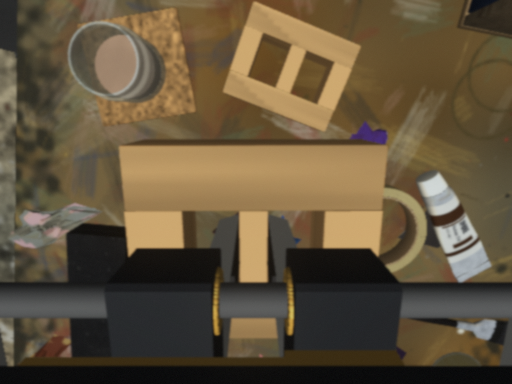

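```bash
python3 -m crank '[[0.06,0.01,0,0],[0.12,0.02,0,0],[0.2,0.04,0,0],[0.22,0.04,0,0],[0.22,0.04,0,0],[0.22,0.04,0,0],[0.22,0.04,0,0],[0.22,0.04,0,0],[0.2,0.03,0,0],[0.12,0.02,0,0]]'; python3 -m crank '[[0.08,0.01,0,0],[0.05,0.01,0,0],[0.02,0,0,0],[0,0,0,0],[0,0,0,0],[0,0,0,0],[0,0,0,0],[0,0,0,0],[0,0,0,0],[0,0,0,0]]';python3 p.py .5880 -.0609 .055 80;python3 -c "
from bench import robot
from h import *
D=snap(robot,'wrist','w11')
import cv2
P=cloud(D);m=(P[...,2]>.028)&(P[...,2]<.04)&(np.hypot(P[...,0]-.585,P[...,1]+.06)<.1)
q=(P[m][:,:2]*1000).astype(np.float32);print(len(q),cv2.minEnclosingCircle(q))"
```

```text
time: 33.25
tool_pos: [0.5782, -0.0871, 0.1804]
ee_rot: [3.141, -0.001, 1.399]
wrist_force: [0.0, -0.6, -2.5]
width: 0.0139
time: 34.5
tool_pos: [0.5873, -0.0623, 0.1801]
ee_rot: [3.142, -0.0, 1.396]
wrist_force: [0.6, -0.2, -3.1]
width: 0.0137
pos [ 0.5873 -0.0623  0.1801] yaw 79.98 t 34.5 | turn -0.0002 shift [0.0075 0.0021 0.6254]
6710 ((588.6646728515625, -60.57853317260742), 84.76661682128906)
```

View pics/w11.png

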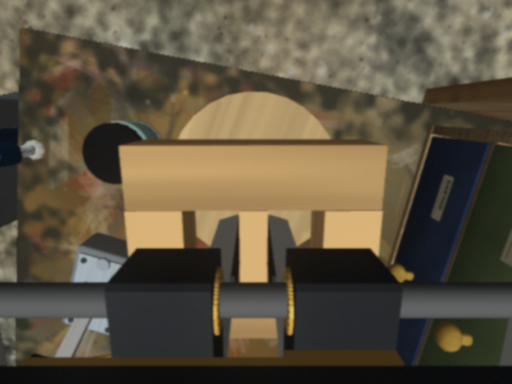

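```bash
python3 -m crank '[[0.007,0.002,0.05,0],[0,0,0.08,0],[0,0,0.09,0],[0,0,0.1,0],[0,0,0.1,0],[0,0,0.09,0],[0,0,0.06,0],[0,0,0.03,0],[0,0,0.02,0],[0,0,0.01,0]]';python3 p.py .5885 -.0608 .0505 80
```

```text
time: 35.8
tool_pos: [0.5884, -0.0611, 0.0545]
ee_rot: [3.14, -0.0, 1.396]
wrist_force: [0.1, 0.7, -2.7]
width: 0.0141
pos [ 0.5884 -0.0611  0.0545] yaw 79.98 t 35.8 | turn -0.0002 shift [0.0015 0.0004 0.02  ]
```

```bash
python3 -m crank '[[0,0,0.01,0],[0,0,0.008,0],[0,0,0.004,0],[0,0,0,0],[0,0,0,0],[0,0,0,0],[0,0,0,0],[0,0,0,0],[0,0,0,0],[0,0,0,0]]';python3 -m crank '[[0,0,0,0],[0,0,0,0],[0,0,0,0],[0,0,0,0],[0,0,-0.03,0],[0,0,-0.06,0],[0,0,-0.09,0],[0,0,-0.11,0],[0,0,-0.12,0],[0,0,-0.12,0]]' 0.362; python3 -m crank '[[0,0,-0.1,0],[0,0,-0.08,0],[-0.05,0,-0.04,0],[-0.08,0,0,0],[-0.05,0,0,0],[0,0,0,0],[0,0,0,0],[0,0,0,0],[0,0,0,0],[0,0,0,0]]'; python3 - <<'E'
from bench import robot
from h import *
D=snap(robot,'wrist','w12')
print(fitr(D,"L",.5885,-.061,-10,z=.07))
P=cloud(D)
for u,v in((253,150),(200,120)): print(px2w("",u,v,D))
E
python3 p.py .5044 -.3359 .18 59
```

```text
time: 37.05
tool_pos: [0.5882, -0.061, 0.0505]
ee_rot: [3.141, -0.0, 1.396]
wrist_force: [-2.8, 1.5, 5.9]
width: 0.0141
time: 38.3
tool_pos: [0.5883, -0.0611, 0.1583]
ee_rot: [3.139, 0.0, 1.396]
wrist_force: [-0.7, -0.2, -0.0]
width: 0.0303
time: 39.55
tool_pos: [0.5817, -0.0962, 0.1997]
ee_rot: [3.142, -0.0, 1.396]
wrist_force: [0.7, 0.3, 0.2]
width: 0.0298
(array([ 0.5879, -0.0608]), np.float64(-10.4), np.float64(0.555))
[ 0.58736555 -0.06388881  0.07021284]
[ 0.54492754 -0.02876346  0.07166013]
pos [ 0.5817 -0.0963  0.1997] yaw 80.0 t 39.6 | turn 0.2333 shift [-1.2262  0.2857  0.0987]
```

View pics/w12.png

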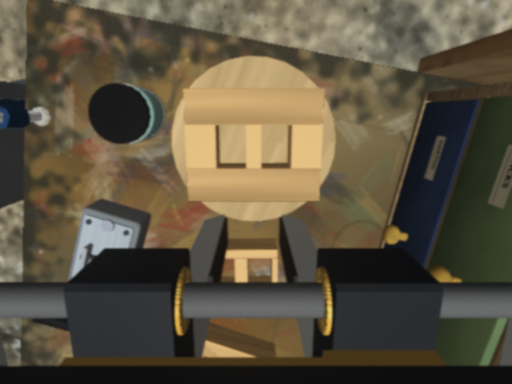

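The large riser is centred on the disc, image centre about (253,145), fitted to (0.588,-0.061). Next is the medium one.

```bash
python3 -m crank '[[0,0,-0.02,0.09],[0,0,-0.02,0.09],[0,0,0,0.053],[-0.1,0.02,0,0],[-0.17,0.04,0,0],[-0.2,0.05,0,0],[-0.22,0.05,0,0],[-0.22,0.05,0,0],[-0.17,0.04,0,0],[-0.09,0.02,0,0]]';python3 -m crank '[[-0.04,0.01,0,0],[-0.02,0,0,0],[0,0,0,0],[0,0,0,0],[0,0,0,0],[0,0,0,0],[0,0,0,0],[0,0,0,0],[0,0,0,0],[0,0,0,0]]'; python3 p.py .5044 -.3359 .016 59;python3 - <<'E'
from bench import robot
from h import *
D=snap(robot,'wrist','w13')
print(fitr(D,"M",.5044,-.3359,-31))
E
```

```text
time: 40.85
tool_pos: [0.506, -0.3273, 0.2075]
ee_rot: [-3.141, 0.0, 1.028]
wrist_force: [-0.4, 0.4, 0.0]
width: 0.0303
time: 42.1
tool_pos: [0.503, -0.3362, 0.2077]
ee_rot: [3.142, -0.0, 1.03]
wrist_force: [0.5, -0.3, -0.2]
width: 0.0302
pos [ 0.503  -0.3362  0.2077] yaw 59.0 t 42.1 | turn 0.0 shift [0.0049 0.0052 0.9583]
(array([ 0.5044, -0.3363]), np.float64(-31.0), np.float64(0.959))
```

View pics/w13.png

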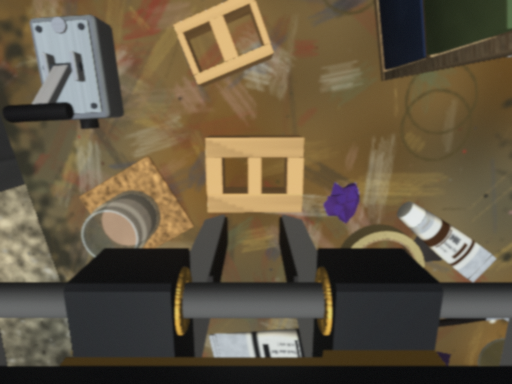

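```bash
python3 -m crank '[[0.004,0.006,0.06,0],[0,0,0.12,0],[0,0,0.15,0],[0,0,0.15,0],[0,0,0.15,0],[0,0,0.13,0],[0,0,0.1,0],[0,0,0.06,0],[0,0,0.03,0],[0,0,0.008,0]]';python3 p.py .5044 -.3361 .016 59
```

```text
time: 43.4
tool_pos: [0.5046, -0.3362, 0.0161]
ee_rot: [3.141, -0.0, 1.03]
wrist_force: [-0.2, 0.6, -0.8]
width: 0.0298
pos [ 0.5046 -0.3362  0.0161] yaw 59.01 t 43.4 | turn 0.0001 shift [-0.0002 -0.0011  0.0005]
```

```bash
python3 -m crank '[[0,0,0,0],[0,0,0,0],[0,0,0,0],[0,0,0,0],[0,0,0,0],[0,0,-0.02,0],[0,0,-0.04,0],[0,0,-0.06,0],[0,0,-0.08,0],[0,0,-0.1,0]]' 1; python3 -m crank '[[0,0,-0.12,-0.05],[0,0,-0.12,-0.08],[0,0,-0.12,-0.08],[0,0,-0.12,-0.023],[0,0,-0.08,0],[0,0,0,0],[0,0,0,0],[0,0,0,0],[0,0,0,0],[0,0,0,0]]';python3 p.py .5882 -.0609 .09 80
```

```text
time: 44.65
tool_pos: [0.5044, -0.3361, 0.0772]
ee_rot: [3.142, -0.0, 1.03]
wrist_force: [0.4, -0.4, -1.8]
width: 0.0134
time: 45.9
tool_pos: [0.5043, -0.336, 0.1875]
ee_rot: [-3.141, -0.001, 1.396]
wrist_force: [0.2, 0.8, -2.2]
width: 0.0142
pos [ 0.5043 -0.336   0.1875] yaw 79.98 t 45.9 | turn -0.0003 shift [1.4272 0.1741 0.4877]
```

```bash
python3 -m crank '[[0.06,0.01,0,0],[0.12,0.01,0,0],[0.18,0.03,0,0],[0.2,0.03,0,0],[0.2,0.03,0,0],[0.2,0.02,0,0],[0.18,0.02,0,0],[0.14,0.01,0,0],[0.1,0.01,0,0],[0.045,0,0,0]]'; python3 -m crank '[[0,0,0,0],[0,0,0,0],[0,0,0,0],[0,0,0,0],[0,0,0,0],[0,0,0,0],[0,0,0,0],[0,0,0,0],[0,0,0,0],[0,0,0,0]]';python3 p.py .588 -.0609 .0865 80;python3 -c "
from bench import robot
from h import *
D=snap(robot,'wrist','w14')"
```

```text
time: 47.15
tool_pos: [0.5876, -0.0596, 0.1882]
ee_rot: [3.141, -0.0, 1.398]
wrist_force: [-0.6, -0.6, -1.5]
width: 0.0136
time: 48.4
tool_pos: [0.5876, -0.0613, 0.1881]
ee_rot: [3.142, -0.0, 1.396]
wrist_force: [0.1, -0.1, -2.0]
width: 0.0139
pos [ 0.5876 -0.0613  0.1881] yaw 79.98 t 48.4 | turn -0.0002 shift [0.0025 0.0018 0.5078]
```

View pics/w14.png

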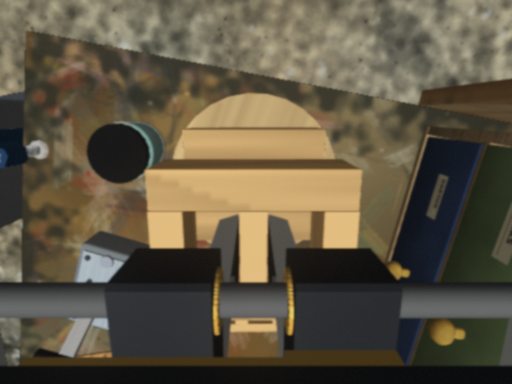

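```bash
python3 -m crank '[[0.003,0.002,0.05,0],[0,0,0.08,0],[0,0,0.09,0],[0,0,0.09,0],[0,0,0.08,0],[0,0,0.06,0],[0,0,0.03,0],[0,0,0.02,0],[0,0,0.008,0],[0,0,0,0]]';python3 p.py .588 -.0609 .086 80
```

```text
time: 49.7
tool_pos: [0.5885, -0.0609, 0.0871]
ee_rot: [3.14, -0.0, 1.396]
wrist_force: [-0.3, 0.2, -1.9]
width: 0.0138
pos [ 0.5885 -0.0609  0.0871] yaw 79.98 t 49.7 | turn -0.0002 shift [-0.0004 -0.0022  0.0055]
```

```bash
python3 -m crank '[[0,0,0.005,0],[0,0,0.003,0],[0,0,0,0],[0,0,0,0],[0,0,0,0],[0,0,0,0],[0,0,0,0],[0,0,0,0],[0,0,0,0],[0,0,0,0]]';python3 -m crank '[[0,0,0,0],[0,0,0,0],[0,0,0,0],[0,0,0,0],[0,0,-0.03,0],[0,0,-0.06,0],[0,0,-0.09,0],[0,0,-0.1,0],[0,0,-0.1,0],[0,0,-0.1,0]]' 0.362; python3 -m crank '[[0,0,-0.1,0],[-0.02,0,-0.05,0],[-0.05,0,0,0],[-0.08,0,0,0],[-0.05,0,0,0],[0,0,0,0],[0,0,0,0],[0,0,0,0],[0,0,0,0],[0,0,0,0]]'; python3 - <<'E'
from bench import robot
from h import *
D=snap(robot,'wrist','w15')
print(fitr(D,"M",.588,-.061,-10,z=.106),fitr(D,"S",.549,-.204,-9.4))
E
python3 p.py .549 -.204 .18 80.6
```

```text
time: 50.95
tool_pos: [0.5885, -0.0609, 0.0869]
ee_rot: [3.14, -0.0, 1.396]
wrist_force: [-2.0, 0.2, 5.3]
width: 0.0138
time: 52.2
tool_pos: [0.5884, -0.0609, 0.1834]
ee_rot: [3.139, -0.0, 1.396]
wrist_force: [-0.2, -0.1, 0.2]
width: 0.0297
time: 53.45
tool_pos: [0.5812, -0.1, 0.2109]
ee_rot: [3.141, -0.0, 1.396]
wrist_force: [0.2, -0.0, 0.9]
width: 0.0299
(array([ 0.5882, -0.0612]), np.float64(-10.8), np.float64(0.598)) (array([ 0.5497, -0.2002]), np.float64(-13.5), np.float64(0.417))
pos [ 0.5811 -0.1     0.2109] yaw 80.0 t 53.5 | turn -0.0067 shift [-0.5392 -0.0736  0.1546]
```

View pics/w15.png

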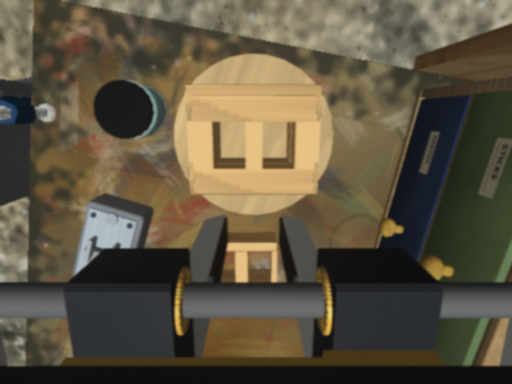

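The medium riser sits centred on the large one. Now the small one.

```bash
python3 -m crank '[[-0.04,0,0,-0.007],[-0.09,-0.015,0,0],[-0.11,-0.02,0,0],[-0.11,-0.02,0,0],[-0.1,-0.015,0,0],[-0.06,0,0,0],[-0.03,0,0,0],[0,0,0,0],[0,0,0,0],[0,0,0,0]]'; python3 p.py .549 -.204 .016 80.6;python3 - <<'E'
from bench import robot
from h import *
D=snap(robot,'wrist','w16')
print(fitr(D,"S",.549,-.204,-9.4))
E
```

```text
time: 54.75
tool_pos: [0.5498, -0.2039, 0.2109]
ee_rot: [3.142, -0.0, 1.408]
wrist_force: [0.4, -0.5, -0.3]
width: 0.0299
pos [ 0.5498 -0.2039  0.2109] yaw 80.66 t 54.75 | turn 0.0007 shift [-0.0012 -0.0036  0.9744]
(array([ 0.5485, -0.2041]), np.float64(-9.6), np.float64(0.954))
```

View pics/w16.png

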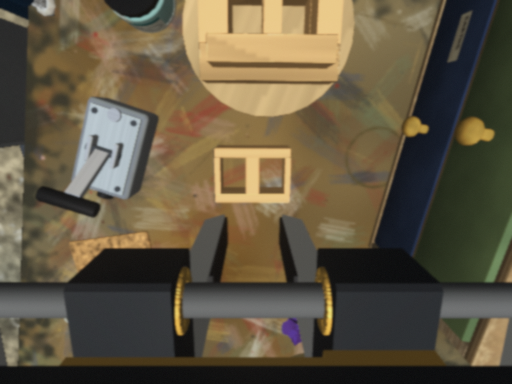

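```bash
python3 -m crank '[[-0.001,-0.005,0.06,0],[0,0,0.12,0],[0,0,0.15,0],[0,0,0.15,0],[0,0,0.15,0],[0,0,0.14,0],[0,0,0.1,0],[0,0,0.06,0],[0,0,0.03,0],[0,0,0.014,0]]';python3 p.py .5488 -.204 .016 80.6
```

```text
time: 56.05
tool_pos: [0.5488, -0.2046, 0.0162]
ee_rot: [3.141, 0.0, 1.407]
wrist_force: [-0.0, -0.2, 0.5]
width: 0.0303
pos [ 0.5488 -0.2046  0.0162] yaw 80.61 t 56.05 | turn 0.0001 shift [ 0.0029 -0.0005  0.0011]
```

```bash
python3 -m crank '[[0,0,0,0],[0,0,0,0],[0,0,0,0],[0,0,0,0],[0,0,0,0],[0,0,-0.02,0],[0,0,-0.04,0],[0,0,-0.06,0],[0,0,-0.08,0],[0,0,-0.1,0]]' 1; python3 -m crank '[[0,0,-0.12,0.007],[0,0,-0.14,0],[0,0,-0.14,0],[0,0,-0.14,0],[0,0,-0.08,0],[0,0,-0.03,0],[0,0,0,0],[0,0,0,0],[0,0,0,0],[0,0,0,0]]';python3 p.py .5883 -.061 .123 80
```

```text
time: 57.3
tool_pos: [0.5485, -0.2045, 0.0773]
ee_rot: [3.141, -0.0, 1.407]
wrist_force: [0.2, -0.4, -0.0]
width: 0.0136
time: 58.55
tool_pos: [0.5483, -0.2044, 0.2053]
ee_rot: [-3.14, -0.0, 1.396]
wrist_force: [-0.4, 0.7, -1.1]
width: 0.0141
pos [ 0.5483 -0.2044  0.2053] yaw 79.98 t 58.55 | turn -0.0002 shift [0.7409 0.0723 0.4117]
```

```bash
python3 -m crank '[[0.04,0.01,0,0],[0.09,0.01,0,0],[0.13,0.01,0,0],[0.14,0.02,0,0],[0.14,0.01,0,0],[0.11,0.01,0,0],[0.06,0,0,0],[0.031,0.002,0,0],[0,0,0,0],[0,0,0,0]]'; python3 -m crank '[[0,0,0.05,0],[0,0,0.07,0],[0,0,0.08,0],[0,0,0.08,0],[0,0,0.05,0],[0,0,0.03,0],[0,0,0.02,0],[0,0,0.01,0],[0,0,0,0],[0,0,0,0]]';python3 p.py .5883 -.061 .1225 80;python3 -c "
from bench import robot
from h import *
D=snap(robot,'wrist','w17')"
```

```text
time: 59.8
tool_pos: [0.5884, -0.0617, 0.2061]
ee_rot: [3.142, 0.0, 1.395]
wrist_force: [0.2, 0.5, -0.9]
width: 0.0136
time: 61.05
tool_pos: [0.5888, -0.0611, 0.1285]
ee_rot: [3.141, -0.0, 1.396]
wrist_force: [0.5, 0.2, -0.9]
width: 0.0138
pos [ 0.5888 -0.0611  0.1285] yaw 79.98 t 61.05 | turn -0.0002 shift [ 0.0003 -0.0024  0.0302]
```

View pics/w17.png

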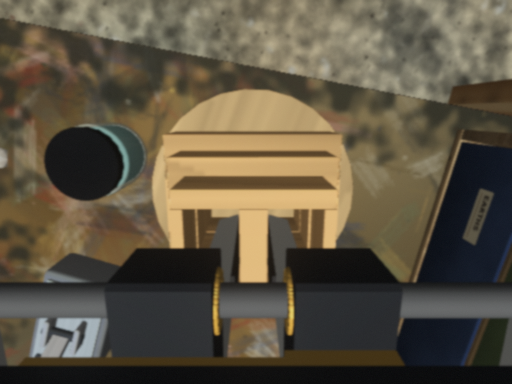

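```bash
python3 -m crank '[[0,0,0.012,0],[0,0,0.01,0],[0,0,0.006,0],[0,0,0.004,0],[0,0,0,0],[0,0,0,0],[0,0,0,0],[0,0,0,0],[0,0,0,0],[0,0,0,0]]';python3 p.py .5883 -.061 .1225
```

```text
time: 62.35
tool_pos: [0.5884, -0.0611, 0.1229]
ee_rot: [3.141, -0.0, 1.396]
wrist_force: [-2.8, 0.5, 5.7]
width: 0.0138
pos [ 0.5884 -0.0611  0.1229] yaw 79.98 t 62.35 | turn 0 shift [ 0.0002 -0.0007  0.0018]
```

```bash
python3 -m crank '[[0,0,0,0],[0,0,0,0],[0,0,0,0],[0,0,0,0],[0,0,-0.03,0],[0,0,-0.06,0],[0,0,-0.09,0],[0,0,-0.1,0],[0,0,-0.1,0],[0,0,-0.1,0]]' 0.362; python3 -m crank '[[0,0,-0.1,0],[-0.02,0,-0.05,0],[-0.05,0,0,0],[-0.08,0,0,0],[-0.05,0,0,0],[0,0,0,0],[0,0,0,0],[0,0,0,0],[0,0,0,0],[0,0,0,0]]' -1; python3 - <<'E'
from bench import robot
from h import *
D=snap(robot,'wrist','w18')
print(fitr(D,"S",.588,-.061,-10,z=.142))
P=cloud(D);m=(P[...,2]>.06)&(P[...,2]<.072)&(np.hypot(P[...,0]-.469,P[...,1]+.009)<.045);q=(P[m][:,:2]*1000).astype(np.float32);print("pj",cv2.minEnclosingCircle(q),q.mean(0))
E
python3 p.py .4705 -.0095 .22
```

```text
time: 63.6
tool_pos: [0.5888, -0.0612, 0.2202]
ee_rot: [3.139, -0.0, 1.396]
wrist_force: [0.4, -0.8, 1.2]
width: 0.0304
time: 64.85
tool_pos: [0.5816, -0.1002, 0.2477]
ee_rot: [3.141, -0.0, 1.396]
wrist_force: [-0.4, -0.1, -0.2]
width: 0.0938
(array([ 0.5882, -0.061 ]), np.float64(-9.9), np.float64(0.479))
pj ((471.2989196777344, -10.310492515563965), 27.587844848632812) [472.14966   -9.991823]
pos [ 0.5816 -0.1003  0.2477] yaw 80.0 t 64.9 | turn 0 shift [ 0.3505 -0.6257  0.1384]
```

View pics/w18.png

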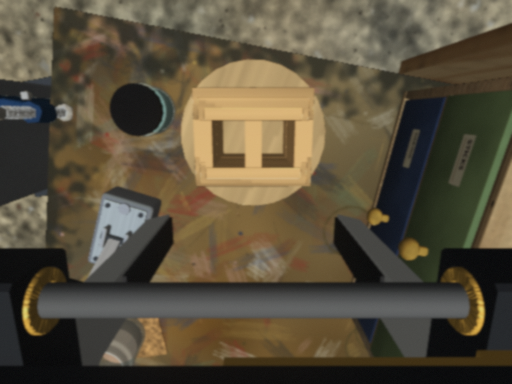

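```bash
python3 - <<'E'
from h import *
for n in("w18","scene0"):
    P=cloud(load(n));m=(P[...,0]>.3)&(P[...,0]<.436)&(abs(P[...,1])<.08)&(P[...,2]>.015)
    q=P[m];
    for lo in np.arange(.30,.44,.02):
        k=q[(q[:,0]>=lo)&(q[:,0]<lo+.02)]
        if len(k): print(n,lo.round(2),len(k),k[:,1].min().round(3),k[:,1].max().round(3),k[:,2].max().round(3))
E
python3 p.py .4710 -.010 .2 156.5
```

```text
w18 0.3 37 0.029 0.037 0.036
w18 0.32 90 0.018 0.03 0.065
w18 0.34 115 -0.004 0.023 0.074
w18 0.36 1013 -0.005 0.018 0.12
w18 0.38 60 0.011 0.019 0.123
w18 0.4 26 0.012 0.017 0.123
scene0 0.3 154 0.013 0.036 0.063
scene0 0.32 144 -0.006 0.028 0.121
scene0 0.34 237 -0.004 0.021 0.156
scene0 0.36 82 -0.004 0.017 0.156
scene0 0.38 16 0.012 0.018 0.122
pos [ 0.5816 -0.1003  0.2477] yaw 80.0 t 64.9 | turn -0.85 shift [0.687  0.1934 0.2384]
```

```bash
python3 -m crank '[[0,0,0,-0.09],[0,0,0,-0.095],[0,0,0,-0.095],[0,0,0,-0.095],[0,0,0,-0.095],[0,0,0,-0.095],[0,0,0,-0.095],[0,0,0,-0.095],[0,0,0,-0.095],[0,0,0,0]]'; python3 -m crank '[[0.04,0.01,0,0],[0.09,0.03,0,0],[0.12,0.03,0,0],[0.12,0.03,0,0],[0.12,0.03,0,0],[0.1,0.03,0,0],[0.06,0.02,0,0],[0.037,0.013,0,0],[0,0,0,0],[0,0,0,0]]'; python3 p.py .471 -.010 .04 156.5;python3 -c "
from bench import robot
from h import *
D=snap(robot,'wrist','w19')
P=cloud(D);m=(P[...,2]>.06)&(P[...,2]<.072)&(np.hypot(P[...,0]-.469,P[...,1]+.009)<.045);q=(P[m][:,:2]*1000).astype(np.float32);print('pj',cv2.minEnclosingCircle(q),q.mean(0))"
```

```text
time: 66.15
tool_pos: [0.5816, -0.1004, 0.2477]
ee_rot: [3.141, 0.0, 2.729]
wrist_force: [0.2, -0.4, 0.4]
width: 0.094
time: 67.4
tool_pos: [0.4713, -0.0105, 0.2475]
ee_rot: [-3.141, -0.0, 2.731]
wrist_force: [-0.5, -0.4, 0.5]
width: 0.0941
pos [ 0.4713 -0.0105  0.2475] yaw 156.45 t 67.4 | turn -0.0006 shift [0.0023 0.0019 1.0375]
pj ((470.5924072265625, -9.4173002243042), 27.386783599853516) [469.94458   -9.173364]
```

View pics/w19.png

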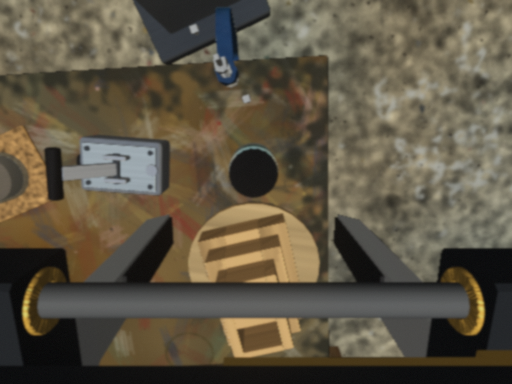

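```bash
python3 -m crank '[[0.003,0.003,0.06,0],[0,0,0.12,0],[0,0,0.15,0],[0,0,0.16,0],[0,0,0.16,0],[0,0,0.15,0],[0,0,0.12,0],[0,0,0.08,0],[0,0,0.03,0],[0,0,0.007,0]]'; python3 p.py .471 -.010 .04 156.5
```

```text
time: 68.7
tool_pos: [0.4709, -0.0095, 0.0404]
ee_rot: [3.141, 0.0, 2.731]
wrist_force: [0.8, -0.6, 0.1]
width: 0.0938
pos [ 0.4709 -0.0095  0.0404] yaw 156.48 t 68.7 | turn -0.0003 shift [-0.0015 -0.0022  0.0018]
```

```bash
python3 -m crank '[[0,0,0,0],[0,0,0,0],[0,0,0,0],[0,0,0,0],[0,0,0,0],[0,0,0,0],[0,0,-0.02,0],[0,0,-0.04,0],[0,0,-0.06,0],[0,0,-0.08,0]]' 1; python3 -m crank '[[0,0,-0.12,0],[0,0,-0.16,0],[0,0,-0.16,0],[0,0,-0.16,0],[0,0,-0.14,0],[0,0,-0.1,0],[0,0,-0.06,0],[0,0,0,0],[0,0,0,0],[0,0,0,0]]';python3 p.py .5883 -.061 .182 156.5
```

```text
time: 69.95
tool_pos: [0.4705, -0.0094, 0.0811]
ee_rot: [3.142, -0.0, 2.731]
wrist_force: [-0.2, -0.1, -1.1]
width: 0.0571
time: 71.2
tool_pos: [0.4702, -0.0094, 0.2591]
ee_rot: [-3.141, -0.002, 2.731]
wrist_force: [0.3, -0.3, -1.4]
width: 0.0566
pos [ 0.4702 -0.0094  0.2591] yaw 156.48 t 71.2 | turn -0.0002 shift [-0.6445 -0.0012  0.3855]
```

```bash
python3 -m crank '[[-0.04,0,0,0],[-0.08,0,0,0],[-0.1,0,0,0],[-0.11,0,0,0],[-0.11,0,0,0],[-0.09,0,0,0],[-0.06,0,0,0],[-0.035,0,0,0],[-0.019,0,0,0],[0,0,0,0]]'; python3 -m crank '[[0,0,0.04,0],[0,0,0.06,0],[0,0,0.07,0],[0,0,0.07,0],[0,0,0.05,0],[0,0,0.03,0],[0,0,0.02,0],[0,0,0.01,0],[0,0,0,0],[0,0,0,0]]';python3 p.py .5883 -.061 .1825 156.5;python3 -c "
from bench import robot
from h import *
D=snap(robot,'side','d20')
cv2.imwrite('pics/d20c.png',cv2.resize(D[0][150:310,110:330],None,fx=3.5,fy=3.5)[:,:,::-1])"
```

```text
time: 72.45
tool_pos: [0.5887, -0.0608, 0.2604]
ee_rot: [3.141, -0.0, 2.731]
wrist_force: [-0.2, 0.6, -1.5]
width: 0.0571
time: 73.7
tool_pos: [0.589, -0.0609, 0.1907]
ee_rot: [3.141, 0.001, 2.731]
wrist_force: [0.5, -0.8, -1.5]
width: 0.057
pos [ 0.589  -0.0609  0.1907] yaw 156.48 t 73.7 | turn -0.0002 shift [ 0.0029 -0.0018  0.0411]
```

View pics/d20c.png

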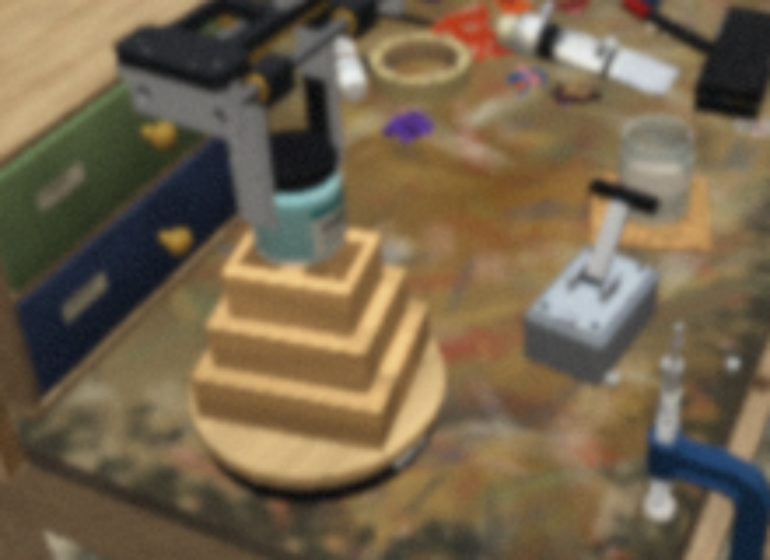

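The side picture shows a neat stack with the jar just above it. Lower the last 8 mm and release.

```bash
python3 -m crank '[[0.002,0,0.012,0],[0,0,0.012,0],[0,0,0.01,0],[0,0,0.006,0],[0,0,0.003,0],[0,0,0,0],[0,0,0,0],[0,0,0,0],[0,0,0,0],[0,0,0,0]]';python3 p.py .5883 -.061 .1825
```

```text
time: 75.0
tool_pos: [0.5885, -0.0607, 0.1826]
ee_rot: [3.141, 0.001, 2.731]
wrist_force: [-3.2, 0.2, 4.9]
width: 0.0573
pos [ 0.5885 -0.0607  0.1826] yaw 156.48 t 75.0 | turn 0 shift [ 0.0003 -0.0016  0.0005]
```

```bash
python3 -m crank '[[0,0,0,0],[0,0,0,0],[0,0,0,0],[0,0,0,0],[0,0,0,0],[0,0,-0.03,0],[0,0,-0.06,0],[0,0,-0.1,0],[0,0,-0.12,0],[0,0,-0.12,0]]' -1; python3 -m crank '[[0.05,0,-0.05,0],[0.1,0,-0.05,0],[0.14,0,0,0],[0.14,0,0,0],[0.14,0,0,0],[0.14,0,0,0],[0.1,0,0,0],[0.05,0,0,0],[0,0,0,0],[0,0,0,0]]' 1; python3 -c "
from bench import robot
from h import *
a=snap(robot,'side','d21')[0]; b=snap(robot,'scene','s21')[0]
cv2.imwrite('pics/c21.png',np.hstack([cv2.resize(a[150:310,150:340],None,fx=2,fy=2),cv2.resize(b[150:310,90:280],None,fx=2,fy=2)])[:,:,::-1])"
python3 p.py .368 -.216 .22 62
```

```text
time: 76.25
tool_pos: [0.5885, -0.0607, 0.2697]
ee_rot: [3.141, 0.002, 2.731]
wrist_force: [-1.0, 0.1, -0.3]
width: 0.0943
time: 77.5
tool_pos: [0.431, 0.0078, 0.2875]
ee_rot: [3.142, 0.0, 2.731]
wrist_force: [0.1, 0.6, 0.6]
width: 0.0003
pos [0.4311 0.0077 0.2873] yaw 156.46 t 77.6 | turn 1.0495 shift [-1.1356  0.2465  0.3367]
```

View pics/c21.png

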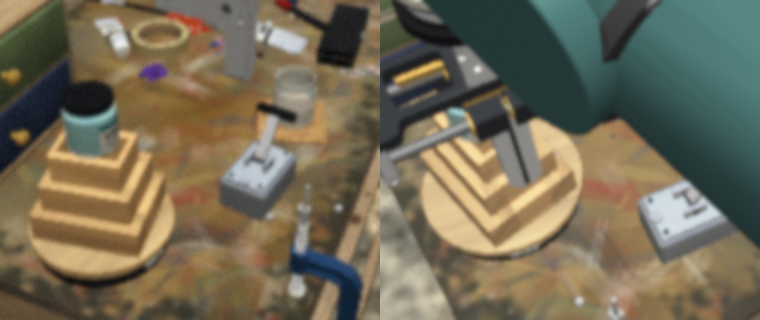

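```bash
python3 -m crank '[[0,0,0,0.105],[0,0,0,0.105],[0,0,0,0.105],[0,0,0,0.105],[0,0,0,0.105],[0,0,0,0.105],[0,0,0,0.105],[0,0,0,0.105],[0,0,0,0.105],[0,0,0,0.105]]'; python3 -m crank '[[-0.06,0.01,0,0],[-0.12,0.03,0,0],[-0.16,0.04,0,0],[-0.18,0.04,0,0],[-0.18,0.04,0,0],[-0.16,0.03,0,0],[-0.14,0.03,0,0],[-0.09,0.02,0,0],[-0.045,0.006,0,0],[0,0,0,0]]'; python3 p.py .367 -.218 .095 62; python3 -c "
from bench import robot
from h import *
snap(robot,'wrist','w22')"
```

```text
time: 78.85
tool_pos: [0.4311, 0.0077, 0.2873]
ee_rot: [-3.141, 0.0, 1.076]
wrist_force: [0.3, 0.7, -0.2]
width: 0.0005
time: 80.1
tool_pos: [0.3672, -0.216, 0.2875]
ee_rot: [-3.141, -0.0, 1.082]
wrist_force: [0.0, 0.8, 0.5]
width: 0.0005
pos [ 0.3672 -0.216   0.2875] yaw 61.97 t 80.1 | turn -0.0003 shift [-0.0091  0.004   0.9624]
```

View pics/w22.png

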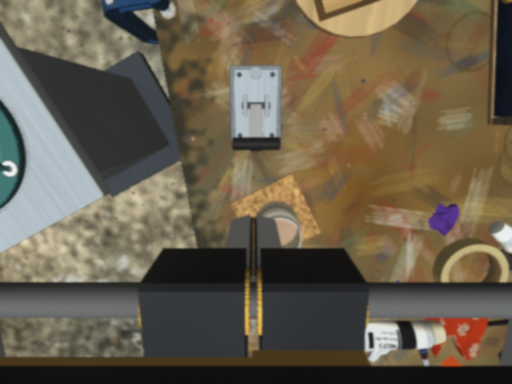

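```bash
python3 -m crank '[[-0.009,0.004,0.06,0],[0,0,0.12,0],[0,0,0.14,0],[0,0,0.14,0],[0,0,0.14,0],[0,0,0.13,0],[0,0,0.11,0],[0,0,0.07,0],[0,0,0.04,0],[0,0,0.012,0]]'; python3 p.py .4082 -.1412 .095
```

```text
time: 81.4
tool_pos: [0.3674, -0.2174, 0.0951]
ee_rot: [-3.142, -0.0, 1.082]
wrist_force: [1.3, 0.0, 1.1]
width: 0.0005
pos [ 0.3674 -0.2174  0.0951] yaw 62.0 t 81.4 | turn 0 shift [4.322e-01 1.200e-03 4.000e-04]
```

```bash
python3 -m crank '[[0.03,0,0,0],[0.05,0,0,0],[0.05,0,0,0],[0.05,0,0,0],[0.05,0,0,0],[0.05,0,0,0],[0.05,0,0,0],[0.05,0,0,0],[0.05,0,0,0],[0,0,0,0]]'; python3 -m crank '[[0,0,-0.05,0],[-0.05,0,-0.1,0],[-0.1,0,-0.12,0],[-0.1,0,-0.15,0],[-0.1,0,-0.15,0],[-0.1,0,-0.1,0],[-0.05,0,-0.05,0],[0,0,0,0],[0,0,0,0],[0,0,0,0]]'; python3 -c "
from bench import robot
from h import *
snap(robot,'wrist','w23')
a=snap(robot,'side','d23')[0]
cv2.imwrite('pics/d23c.png',cv2.resize(a[150:310,140:340],None,fx=3,fy=3)[:,:,::-1])"
```

```text
time: 82.65
tool_pos: [0.408, -0.1408, 0.0951]
ee_rot: [-3.141, -0.0, 1.083]
wrist_force: [-1.4, 1.1, 0.3]
width: 0.0005
time: 83.9
tool_pos: [0.3606, -0.2291, 0.2382]
ee_rot: [-3.14, -0.001, 1.083]
wrist_force: [-1.0, -0.9, -0.0]
width: 0.0007
```

View pics/w23.png

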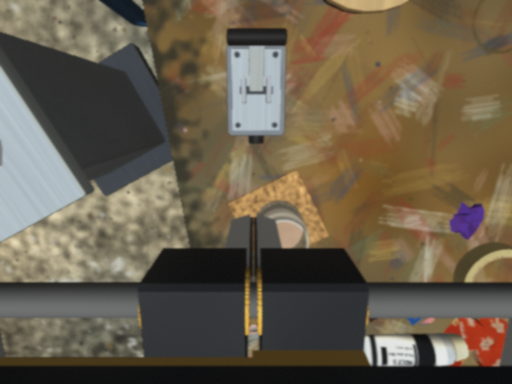

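View pics/d23c.png

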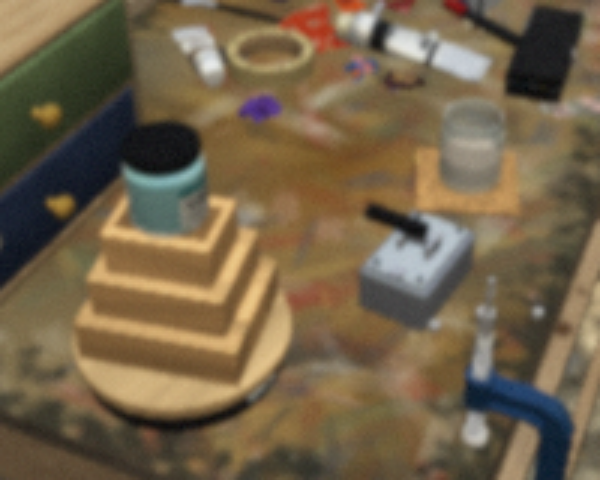

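```bash
python3 - <<'E'
from h import *
D=load("d23");o=[]
for z,x,y in((.079,.356,-.307),(.208,.588,-.061)):
    im=rect(D,z,x-.08,x+.08,y-.08,y+.08,2000)
    cv2.drawMarker(im,(160,160),(255,0,0),0,20);cv2.circle(im,(160,160),58 if z>.1 else 62,(255,0,0),1);o.append(im)
cv2.imwrite("pics/f.png",np.hstack(o)[:,:,::-1])
P=cloud(D);m=(P[...,2]>.203)&(P[...,2]<.213)&(np.hypot(P[...,0]-.588,P[...,1]+.061)<.05);q=(P[m][:,:2]*1000).astype(np.float32);print("pj",len(q),cv2.minEnclosingCircle(q))
E
```

```text
Traceback (most recent call last):
ValueError: all the input array dimensions except for the concatenation axis must match exactly, but along dimension 0, the array at index 0 has size 320 and the array at index 1 has size 319
```

```bash
python3 - <<'E'
from h import *
D=load("d23");o=[]
for z,x,y in((.079,.356,-.307),(.208,.588,-.061)):
    im=rect(D,z,x-.08,x+.08,y-.08,y+.0801,2000)[:318,:318].copy()
    cv2.drawMarker(im,(160,160),(255,0,0),0,20);cv2.circle(im,(160,160),58 if z>.1 else 62,(255,0,0),1);o.append(im)
cv2.imwrite("pics/f.png",np.hstack(o)[:,:,::-1])
P=cloud(D);m=(P[...,2]>.203)&(P[...,2]<.213)&(np.hypot(P[...,0]-.588,P[...,1]+.061)<.05);q=(P[m][:,:2]*1000).astype(np.float32);print("pj",len(q),cv2.minEnclosingCircle(q))
E
```

```text
pj 355 ((585.5298461914062, -58.435386657714844), 27.950965881347656)
```

View pics/f.png

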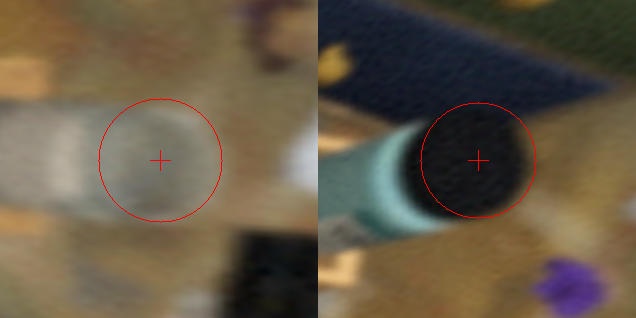

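Both jars are in place, to within the few mm the side camera can show. Handing in.

```bash
python3 -c "
from bench import robot
print(robot.close_job())"
```

```text
the job is handed in; nothing more can be done
None
```

I carried out the whole sequence and handed the job in at about 84 s: isolator off, glass jar to the cork mat, all three risers stacked on the disc, paint jar on top, isolator on. The hand-in reported no verdict.

**Glass jar:** After I first put it down it turned up about 40 mm from the mat's centre, apparently the announced knock. I regrasped it and recentred it before starting the stack.

**Last checks:**
- **Handle:** it leans to the on end in both the wrist and side pictures.
- **Risers:** after each placing, the wrist camera put it within about 1 mm of (0.588, -0.061), the disc centre as I measured it, and about 1° of its neighbours. The match was only moderate (0.48–0.60), because the stacked wood looks alike.
- **Paint jar:** it stands upright on the small riser. The side camera put it at (0.5855, -0.058), about 4 mm from the stack's centre. That camera had read about 3 mm the same way on other objects.
- **Glass jar:** it stands upright within a few mm of the mat's centre, though its outline was blurred in the last side picture.
- **Tube and tape roll:** I didn't touch them on purpose and they look unmoved in the pictures, but I did not measure them at the end.

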